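# Put the filter cassettes back in the leaning thickness rack

## Robot

A 6-joint arm with a two-finger parallel gripper is mounted at the origin on a cart in front of the work surface, level with it; the furniture and walls round the work are solid. World frame = base frame: x ahead of the robot, y to its left, z up, the work surface at z = 0. Lengths are in m, angles in rad, forces in N, time in s.
With the tool pointing down it reaches from about 0.325 to 0.9 m from the base axis. Payload 6.1 kg.
Tool frame: the origin (TCP) lies on the centre line of the jaws, within the pads' length; the fingertips stand 19 mm ahead of it and the grasp point (between the pads) is the TCP; y points along the fingers, x is the direction in which the jaws open and shut, and the axes are right-handed (so a half turn about y gives the same grasp; the last joint's range is limited). The gripper opens to 85 mm and grips with 20 to 120 N. Pads are 22 mm wide; open, the fingers measure 114 mm over their backs; the gripper's body (76 mm by 85 mm) begins 54 mm behind the grasp point. The pads swing forward as they close: fully open they stand 13 mm farther back than shut.
Start: joints at [-1.442, 0.22, 1.526, -0, 1.395, -0.126], TCP at [0.158, -0.605, 0.25] pointing down, gripper open.
Joint ranges: [-2.98, 2.98], [-0.91, 2.08], [0.09, 2.57], [-1.24, 4.39], [0.2, 2.65], [-2.68, 2.68]. Speed limits (rad/s): [2.57, 2.57, 3.01, 3.14, 3.14, 3.14].

## Interface

Orientations are given as a unit quaternion [x, y, z, w].
In Python, from plant import ctrl gives the robot as it stands.
- The arm moves only by the tool drive_tool, never from a script. Its arguments are lists of equal length, an entry for each row: "fingers": the gripper command: -1 is shut, 1 is fully open, values between are in proportion; "translation": the shift along the tool's x, y, z in m, a list of three; "rot": the turn, a rotation vector about the tool's x, y, z in rad, a list of three. In form: {"fingers": [fingers, ...], "translation": [[dx, dy, dz], ...], "rot": [[wx, wy, wz], ...]}. A call has 1 to 20 rows; each row shifts and turns the commanded pose from where the row before left it, along the tool's axes as they then stand; what a row does not reach is not made up. A row lasts 1/12 s, in which the tool goes at most 41.7 mm and 7.16 degrees, less where a joint would pass 70% of its speed; a pose out of reach is approached as far as the arm can. A call with a gripper value outside its range is refused whole. The fingers move at their own pace and stop on an object; "force" is the grip in N (left out, the last holds). Time passes only in rows, so rows that do not move let the fingers close. It gives the time, the measured TCP pose, the force and the opening at its end, in the units of the state.
- ctrl.observe(): the state, without advancing time (a new reading comes with each control period).
- ctrl.read_camera(name): name is "scene" or "side" or "wrist"; returns the picture (480x640x3 uint8, blue, green, red); there is no depth.
- ctrl.calibration(name): a dict with "intrinsics" (3x3 intrinsics, pixels), "distortion" ([k1, k2, p1, p2, k3] as OpenCV has them; the pictures are not rectified), "camera_from_world" (4x4, takes a point from world to camera coordinates). Camera axes: x right, y up, looking along -z (the intrinsics and any distortion apply to the point x, -y, -z); pixel columns grow to the right and rows downward; lengths in m; the calibration is good to about 2 mm. A picture is of the moment at which its call begins: read the wrist's pose just before it. calibration takes no time and is no camera call; for the wrist camera it gives the pose at the moment of the call.
- ctrl.sign_off(): hands the job in, once; it reports no verdict.
The state is a dict: "time_s": time; "joint_positions": joint angles; "dq": joint speeds; "joint_efforts": joint torques, N m; "tcp_pos": TCP position; "tcp_rot": TCP orientation; "contact_force": force on the tool from outside, world axes, zero at the start; "moment": the same for the moment, N m; "gripper_width": finger opening in m.
Only numpy, scipy, OpenCV 4.12 (cv2) and the standard library are available. Lean on these libraries where they do the work, as an engineer would, in place of code of your own. Each camera call takes 0.05 s, during which the arm holds its last target. There are 200 camera calls.

## Task

Put the two metal filter cassettes away in the white leaning rack, each lowered top end up into the slot made for its thickness, so that it comes to rest on that slot's ledges: the thick one in the widest slot, the thin one in the narrowest, the middle slot left empty. Let go of them there, and leave the bottle, the jar and the tube standing where they are.

Things in the scene. Friction and masses are not known exactly. Their poses are not given: they have to be found in the camera images.
- thick_cassette: The thick filter cassette, loose: an aluminium plate 70 mm wide (its x), 30 mm thick (its y) and 110 mm tall (its z), with a round window on both faces and grip ribs near its top end. It stands upright on the worktop. Origin: centre of its underside (foot). A half turn about z makes no difference. About 0.28 kg.
- thin_cassette: The thin filter cassette, loose: the same, 70 mm wide (x) and 110 mm tall (z), but 14 mm thick (y). It stands upright on its narrow foot and topples if pushed. Origin: centre of its underside. About 0.16 kg.
- thick_cassette_top (a point): Centre of the top edge of the thick cassette, 110 mm above its origin.
- thin_cassette_top (a point): Centre of the top edge of the thin cassette, 110 mm above its origin.
- rack: White plastic rack, fixed, 115 mm deep (x), 140 wide (y), about 120 high; origin: centre of underside, z up, front (-x) roughly to the robot. Row of three slots along y, widest at +y (left), narrowest at -y. They lean 30 degrees: the way out of a slot is (-0.5, 0, 0.866) in the rack's frame; a cassette stands in it with z along this and its thickness along the rack's y.
- seat_wide (a point): Widest slot: its mid-point at ledge height, where the thick cassette's foot centre rests. Going in: a funnel mouth (12 mm deep, 6 mm wider on each side), a throat 43 mm deep, 76 long, 35 wide, then ledges 25 mm apart, and a floor 12 mm below them. Mouth 55 mm from this point along the way out, so a seated cassette stands out 55; a thinner one falls to the floor, a thicker one sticks in the mouth.
- seat_mid (a point): The same point of the middle slot (throat 27 mm wide, ledges 17 mm apart, else alike), which stays empty.
- seat_narrow (a point): The same point of the narrowest slot (throat 19 mm wide, ledges 9 mm apart, else alike), where the thin cassette's foot centre comes to rest.
- dropper_bottle: Bystander: white bottle with cap, 50 mm across, 100 mm tall, loose. Origin: centre of underside.
- jar: Bystander: small jar with an orange lid, 41 mm across, 53 mm tall, loose. Origin: centre of underside.
- tube: Bystander: clear tube with a green screw cap, 41 mm across, 95 mm tall, loose. Origin: centre of underside.
There are look-alikes about, which are no part of the job. What is shaped like the thick_cassette but red or yellow is not meant.

How it is judged:
By the outcome, as a careful person would: the job done as asked, in the order asked, and still so for the second after the job is handed in, with the robot touching nothing.
It also fails if it takes over 69 s, if anything falls off the work surface, if the arm or the gripper's body presses on something with over 40 N, if the wrist force passes 120 N, or if a joint passes its speed limit or range.

## Working session

There is one attempt and no reset: what is moved stays moved. The work goes in short steps, Python scripts to look and compute and a tool call to move; the robot and the scene stay as the last step left them, time stands still between calls to the robot, and variables do not carry over. Pictures are saved under pics/ and viewed, about 8 in all and at most 12, crops included, and the job is handed in when it is done.

Besides the shell and the picture viewer there is one more tool, called after "Call:" as a command line: name --argument value ..., lists and objects as JSON in quotes. drive_tool: Moves the arm, as the interface text tells. Its arguments: {"type":"object","properties":{"fingers":{"type":"array","items":{"type":"number"}},"translation":{"type":"array","items":{"type":"array","items":{"type":"number"}}},"rot":{"type":"array","items":{"type":"array","items":{"type":"number"}}},"force":{"type":"number"}},"required":["fingers","translation","rot"]}

```bash
mkdir -p pics; ls
python3 - <<'E'
from plant import ctrl
import cv2
for n in ("scene","side"):
    cv2.imwrite(f"pics/{n}0.png",ctrl.read_camera(n))
    c=ctrl.calibration(n);print(n,c)
s=ctrl.observe();print(s)
E
```

```text
pics
scene {'intrinsics': array([[551.72202272,   0.        , 326.21979242],
       [  0.        , 551.72202272, 249.7576283 ],
       [  0.        ,   0.        ,   1.        ]]), 'distortion': array([-0.13161261,  0.        ,  0.        ,  0.        ,  0.        ]), 'camera_from_world': array([[-0.59181204, -0.80604756,  0.00677062,  0.31394514],
       [ 0.63890177, -0.46393659,  0.61365086, -0.33071016],
       [-0.49149064,  0.36749172,  0.78954847, -0.88945123],
       [ 0.        ,  0.        ,  0.        ,  1.        ]])}
side {'intrinsics': array([[577.25315805,   0.        , 318.7494567 ],
       [  0.        , 577.25315805, 238.21831056],
       [  0.        ,   0.        ,   1.        ]]), 'distortion': array([-0.05399994,  0.        ,  0.        ,  0.        ,  0.        ]), 'camera_from_world': array([[-0.99068941, -0.13483066,  0.01884643,  0.45591104],
       [ 0.08664103, -0.51762796,  0.85120775, -0.10798942],
       [-0.10501346,  0.84491537,  0.52449041, -1.17043493],
       [ 0.        ,  0.        ,  0.        ,  1.        ]])}
{'time_s': 0.1, 'joint_positions': array([-1.44210583e+00,  2.21190885e-01,  1.52751312e+00, -2.19345983e-05,
        1.39466509e+00, -1.26093017e-01]), 'dq': array([-1.57098925e-03, -2.69986907e-03, -4.53769919e-03, -1.03645088e-03,
       -8.01528975e-04, -8.14681665e-05]), 'joint_efforts': array([ 1.32867648e-03, -4.98241782e+01, -3.90546155e+01, -1.64430689e-04,
        5.67412368e-03,  3.52043787e-05]), 'tcp_pos': array([ 0.15745028, -0.60431484,  0.24927287]), 'tcp_rot': array([-0.55903454,  0.43287341, -0.43197326,  0.5599108 ]), 'contact_force': array([-0.21308329,  0.44067745, -0.37319834]), 'moment': array([-0.00416446, -0.01588636, -0.00594594]), 'gripper_width': 0.08541172887517715}
```

View pics/scene0.png

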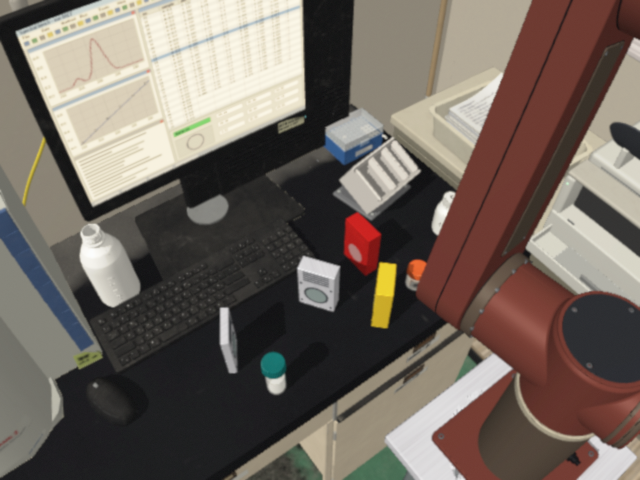

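View pics/side0.png

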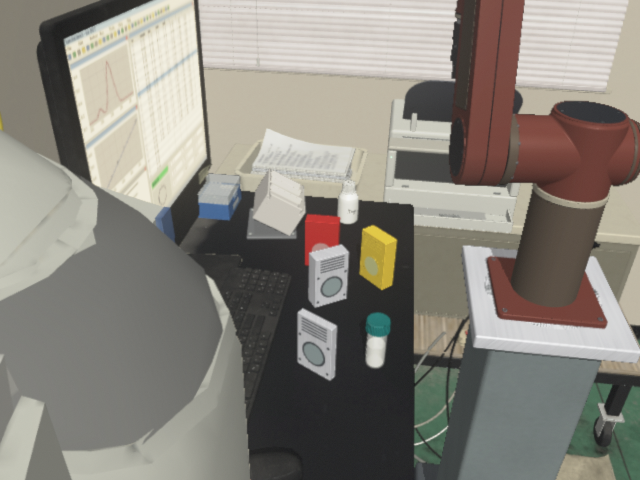

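Candidates with the thick cassette's shape: silver at scene (319,283), red at (362,243), yellow at (383,295). The aluminium silver one fits, and the thin one is the silver plate at (229,340). I'll confirm both in an enlarged crop.

Run:
```python
import cv2,numpy as np
a=cv2.imread("pics/scene0.png");b=cv2.imread("pics/side0.png")
def t(i,x,y,w,h,k=4): 
    return cv2.resize(i[y:y+h,x:x+w],None,fx=k,fy=k,interpolation=cv2.INTER_CUBIC)
cv2.imwrite("pics/cas.png",np.hstack([t(a,215,245,125,150),t(b,290,235,75,150)]))
cv2.imwrite("pics/rack.png",np.hstack([t(a,330,130,100,100),t(b,235,160,100,100)]))
```

```text
(no output)
```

View pics/cas.png

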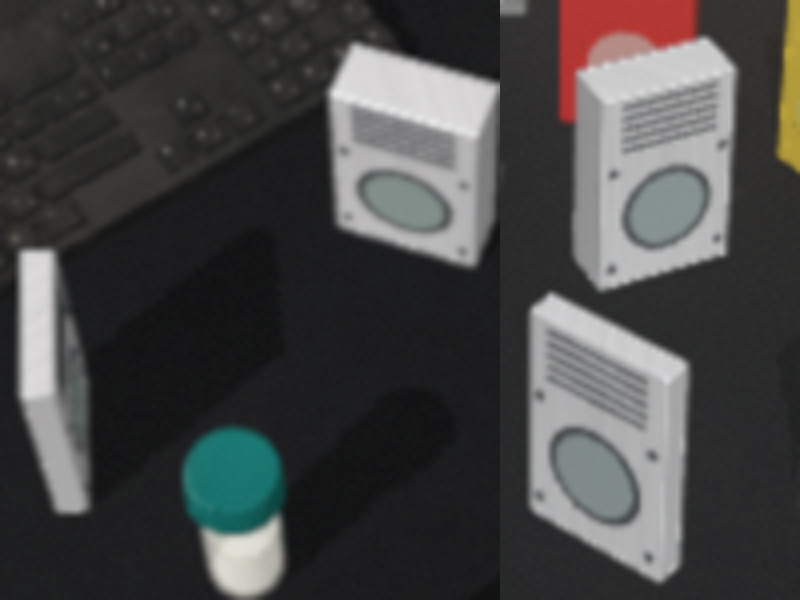

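View pics/rack.png

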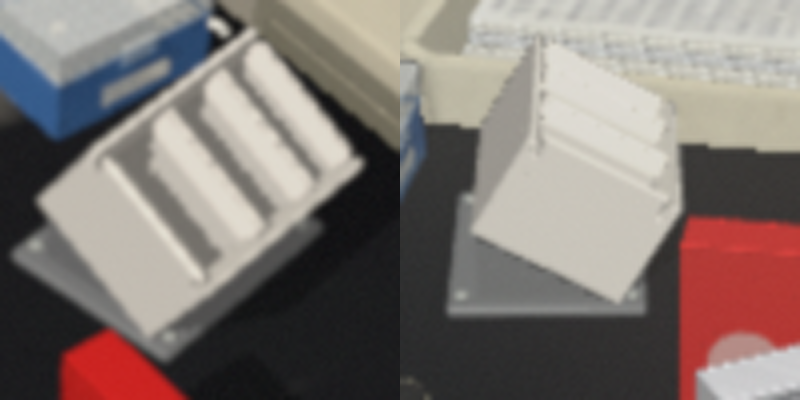

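```bash
cat > h.py <<'E'
from plant import ctrl
import cv2,numpy as np
from scipy.optimize import least_squares,linear_sum_assignment
from scipy.spatial.transform import Rotation as R
np.set_printoptions(precision=4,suppress=True)
D=np.diag([1.,-1,-1])
def proj(c,P):
    M=c["camera_from_world"];X=(np.atleast_2d(P)@M[:3,:3].T+M[:3,3])@D
    return cv2.projectPoints(X,np.zeros(3),np.zeros(3),c["intrinsics"],c["distortion"])[0][:,0]
def tri(obs):  # [(cal,uv)..]
    r=least_squares(lambda p:np.concatenate([(proj(c,p)[0]-uv) for c,uv in obs]),[.5,-.2,.05])
    return r.x,np.sqrt(2*r.cost/len(obs))
def ray(c,uv,z):
    n=np.append(cv2.undistortPoints(np.array([[uv]],float),c["intrinsics"],c["distortion"])[0,0],1)
    M=c["camera_from_world"];d=M[:3,:3].T@(D@n);o=-M[:3,:3].T@M[:3,3]
    return o+d*(z-o[2])/d[2]
def box(x,y,a,t):
    c=np.array([[sx*.035,sy*t/2,z] for sx in(1,-1) for sy in(1,-1) for z in(0,.11)])
    return R.from_euler("z",a).apply(c)+[x,y,0]
def fitbox(obs,t,x0):  # obs [(cal, Nx2)]
    best=None
    for a0 in np.arange(0,np.pi,.26):
        p=np.array([*x0,a0])
        for _ in range(6):
            A=[linear_sum_assignment(np.linalg.norm(q[:,None]-proj(c,box(*p,t))[None],axis=2)) for c,q in obs]
            r=least_squares(lambda p:np.concatenate([(proj(c,box(*p,t))[j]-q[i]).ravel() for (c,q),(i,j) in zip(obs,A)]),p,loss="soft_l1");p=r.x
        if best is None or r.cost<best.cost:best=r
    return best.x,best.cost,np.round(best.fun,1)
E
python3 - <<'E'
from h import *
S=ctrl.calibration("scene");V=ctrl.calibration("side")
k=np.array([(303.25,256),(339.5,267),(333.75,279.25),(297.5,268),(298.75,302),(333.75,312)]);
k2=np.array([(309.25,253),(342,244.5),(349,252),(316.5,260.75),(315.75,307.5),(346.75,298),(308.25,298.75)])
n=np.array([(220,307.5),(228.25,307.5),(220,345),(228.75,343.75),(229.25,373),(237.5,373)])
n2=np.array([(297.5,312),(302.5,308.5),(337,325.5),(332,330),(297.5,362.5),(330,380.5),(335,376.75)])
print(ray(S,(320,305),0))
print("thick",fitbox([(S,k),(V,k2)],.03,ray(S,(320,305),0)[:2]))
print("thin",fitbox([(S,n),(V,n2)],.014,ray(S,(232,365),0)[:2]))
f=lambda a,b:((a[0]/4+330,a[1]/4+130),((b[0]-400)/4+235,b[1]/4+160))
for name,a,b in [("plateBL",(12,255),(447,312)),("plateFL",(160,360),(645,312)),("topBL",(105,155),(540,150)),("topFL",(205,282),(675,208)),("botBL",(40,200),(475,230)),("botFL",(150,335),(620,300)),("topBR",(255,30),(540,40))]:
    u,v=f(a,b);print(name,*tri([(S,u),(V,v)]))
print("plateFR",ray(S,(411.25,186.25),.005))
for nm,u in [("bottle",(445,228)),("jar",(414,288)),("tube",(277,388)),("redfoot",(362,270)),("yelfoot",(383,325))]:print(nm,ray(S,u,0))
print("tcam",np.linalg.inv(ctrl.calibration("wrist")["camera_from_world"]),ctrl.observe()["tcp_pos"])
E
```

```text
[0.4205 0.0956 0.    ]
thick (array([0.4296, 0.0926, 3.7417]), np.float64(2.765923042120497), array([-0.4,  0. ,  0.1, -0.5,  0.4,  0.3, -0.7,  0.7,  0.1,  0.1, -0.7,
        0.5, -0.2, -1. , -0. , -0.9,  0.6, -0.7, -0.3, -0.7, -0.5, -0. ,
        0.3,  0. ,  0.3,  0.1]))
thin (array([0.4255, 0.2882, 2.6219]), np.float64(3.192713238950814), array([-0.5,  0.4, -0.5, -0.4, -0.4, -0.5, -0.6, -0. , -0.4,  0.8, -0.8,
        0.1, -0.2, -0.4,  0.3, -1.2,  0.7, -0.6,  0.4, -0.5, -0.1, -0.6,
        0.3,  0.1,  0.3, -1. ]))
plateBL [ 0.6404 -0.0996  0.0019] 0.08836408559166677
plateFL [ 0.5288 -0.1161  0.0039] 0.4142550278426589
topBL [ 0.5902 -0.1213  0.1023] 1.5039952809692279
topFL [ 0.5149 -0.1297  0.0672] 1.0970636471014963
botBL [ 0.6235 -0.1051  0.055 ] 0.38389862792140184
botFL [ 0.544  -0.1212  0.0071] 0.321906454325609
topBR [ 0.6151 -0.2445  0.1099] 0.8754118656024086
plateFR [ 0.5529 -0.2569  0.005 ]
bottle [ 0.4195 -0.2363  0.    ]
jar [ 0.3429 -0.0776  0.    ]
tube [0.326  0.2569 0.    ]
redfoot [ 0.438  -0.0217  0.    ]
yelfoot [0.3147 0.0258 0.    ]
tcam [[ 0.2515  0.9229  0.2916  0.232 ]
 [-0.9678  0.2403  0.0743 -0.5848]
 [-0.0015 -0.3009  0.9537  0.3729]
 [ 0.      0.      0.      1.    ]] [ 0.1575 -0.6043  0.2493]
```

The crops confirm it: the ribbed, windowed silver plates are the thick cassette (scene 319,283) and the thin one (scene 229,340). The red and yellow ones are decoys. Both fits are good to under 1 px. The rack is around (0.597, -0.178), yaw about 9°, with its widest slot at the left. Next is a wrist-camera look at the rack on the way.

```bash
cat >> h.py <<'E'
def frame(y,x):  # tool rotation from finger dir y and jaw dir x
    y=np.array(y,float);y/=np.linalg.norm(y);x=np.array(x,float);x-=y*(x@y);x/=np.linalg.norm(x)
    return np.c_[x,y,np.cross(x,y)]
def plan(p0,R0,p1,R1):
    w=(R.from_matrix(R0.T@R1)).as_rotvec()
    print("rot",w,"rows>=",np.linalg.norm(w)/.12,"| trans(before rot)",R0.T@(p1-p0),"| trans(after rot)",R1.T@(p1-p0),"rows>=",np.linalg.norm(p1-p0)/.041)
def pose():
    s=ctrl.observe();return s["tcp_pos"],R.from_quat(s["tcp_rot"]).as_matrix()
E
python3 - <<'E'
from h import *
p,Q=pose();print(Q)
C=np.linalg.inv(ctrl.calibration("wrist")["camera_from_world"])
cp=Q.T@(C[:3,3]-p);cR=Q.T@C[:3,:3];print("cam in tool",cp,cR)
# view pose: tool tilted like insertion (30deg), camera aimed at rack
a=np.radians(9.2);ax=np.array([np.cos(a),np.sin(a),0]);ay=np.array([-np.sin(a),np.cos(a),0]);z=np.array([0,0,1.])
for s in(1,-1):
  for tl in (0,15,30):
    t=np.radians(tl)
    T=frame(np.sin(t)*ax-np.cos(t)*z,s*ay)
    m=np.array([.57,-.185,.09]);look=-(T@cR)[:,2]
    tcp=m-.27*look-T@cp
    print(s,tl,tcp,"look",look);plan(p,Q,tcp,T)
E
```

```text
[[ 0.252  -0.0002  0.9677]
 [-0.9677  0.0018  0.252 ]
 [-0.0018 -1.      0.0002]]
cam in tool [-0.0003 -0.1236  0.0771] [[ 1.      0.0006 -0.0001]
 [-0.0002  0.3011 -0.9536]
 [-0.0005  0.9536  0.3011]]
1 0 [ 0.5658 -0.1854  0.2239] look [ 0.2972  0.0482 -0.9536]
rot [-0.0027 -3.0474  0.0002] rows>= 25.394796695112678 | trans(before rot) [-0.3025  0.026   0.5008] | trans(after rot) [ 0.3483  0.0254 -0.4701] rows>= 14.283400257884056
1 15 [ 0.5318 -0.1909  0.2182] look [ 0.5307  0.086  -0.8432]
rot [-0.0214 -3.0223 -0.3977] rows>= 25.40344879742331 | trans(before rot) [-0.3057  0.0317  0.4664] | trans(after rot) [ 0.3483  0.1427 -0.4127] rows>= 13.623881759889061
1 30 [ 0.5003 -0.196   0.2039] look [ 0.728   0.118  -0.6753]
rot [-0.0398 -2.9469 -0.7894] rows>= 25.425395707226865 | trans(before rot) [-0.3087  0.046   0.4347] | trans(after rot) [ 0.3483  0.2412 -0.3269] rows>= 13.051759618374753
-1 0 [ 0.5742 -0.1846  0.2239] look [-0.2972 -0.0482 -0.9536]
rot [-0.0001  0.0942 -0.0018] rows>= 0.7852818593672986 | trans(before rot) [-0.301  0.026  0.509] | trans(after rot) [-0.3476  0.0254  0.4785] rows>= 14.438072402976678
-1 15 [ 0.5398 -0.1902  0.2204] look [-0.0434 -0.0071 -0.999 ]
rot [ 0.2615  0.0934 -0.0141] rows>= 2.3169964354086203 | trans(before rot) [-0.3043  0.0295  0.4744] | trans(after rot) [-0.3476  0.1427  0.4211] rows>= 13.765297122379478
-1 30 [ 0.5075 -0.1954  0.208 ] look [ 0.2133  0.0345 -0.9764]
rot [ 0.5231  0.0916 -0.0264] rows>= 4.430854290562573 | trans(before rot) [-0.3074  0.0419  0.4418] | trans(after rot) [-0.3476  0.2412  0.3353] rows>= 13.16703168208771
```

Call:
drive_tool --fingers '[1,1,1,1,1,1,1,1,1,1,1,1,1]' --translation '[[0,0,0],[0,0,0],[0,0,0],[0,0,0],[0,0,0],[-0.0293,0.0083,0.0168],[-0.0293,0.0083,0.0168],[-0.0293,0.0083,0.0168],[-0.0293,0.0083,0.0168],[-0.0293,0.0083,0.0168],[-0.0293,0.0083,0.0168],[-0.0293,0.0083,0.0168],[-0.0293,0.0083,0.0168]]' --rot '[[0.1046,0.0183,-0.0053],[0.1046,0.0183,-0.0053],[0.1046,0.0183,-0.0053],[0.1046,0.0183,-0.0053],[0.1046,0.0183,-0.0053],[0,0,0],[0,0,0],[0,0,0],[0,0,0],[0,0,0],[0,0,0],[0,0,0],[0,0,0]]'

```text
time_s: 1.18
tcp_pos: [0.268, -0.3477, 0.2589]
tcp_rot: [-0.381, 0.324, -0.562, 0.659]
contact_force: [0.5, -0.8, -0.2]
gripper_width: 0.0855
```

Call:
drive_tool --fingers '[1,1,1,1,1,1,1,1,1,1,1]' --translation '[[-0.0144,0.0216,0.025],[-0.0144,0.0216,0.025],[-0.0144,0.0216,0.025],[-0.0144,0.0216,0.025],[-0.0144,0.0216,0.025],[-0.0144,0.0216,0.025],[-0.0144,0.0216,0.025],[-0.0144,0.0216,0.025],[0,0,0],[0,0,0],[0,0,0]]' --rot '[[0,0,0],[0,0,0],[0,0,0],[0,0,0],[0,0,0],[0,0,0],[0,0,0],[0,0,0],[0,0,0],[0,0,0],[0,0,0]]'

```text
time_s: 2.1
tcp_pos: [0.5052, -0.194, 0.2092]
tcp_rot: [-0.382, 0.324, -0.561, 0.659]
contact_force: [0.0, 0.0, 0.6]
gripper_width: 0.0854
```

Run:
```python
from h import *
import pickle
print(pose(),ctrl.observe()["dq"])
c=ctrl.calibration("wrist");i=ctrl.read_camera("wrist");cv2.imwrite("pics/w1.png",i);pickle.dump(c,open("w1.pkl","wb"));print(c["intrinsics"],c["distortion"])
cv2.imwrite("pics/w1v.png",cv2.resize(i,(800,600),interpolation=cv2.INTER_CUBIC))
```

```text
(array([ 0.5052, -0.194 ,  0.2092]), array([[ 0.1611,  0.4928,  0.8551],
       [-0.9869,  0.0791,  0.1404],
       [ 0.0015, -0.8665,  0.4991]])) [-0.0356 -0.0122 -0.0027  0.0017 -0.0015  0.001 ]
[[396.0594   0.     321.784 ]
 [  0.     396.0594 241.5501]
 [  0.       0.       1.    ]] [-0.0154  0.      0.      0.      0.    ]
```

View pics/w1v.png

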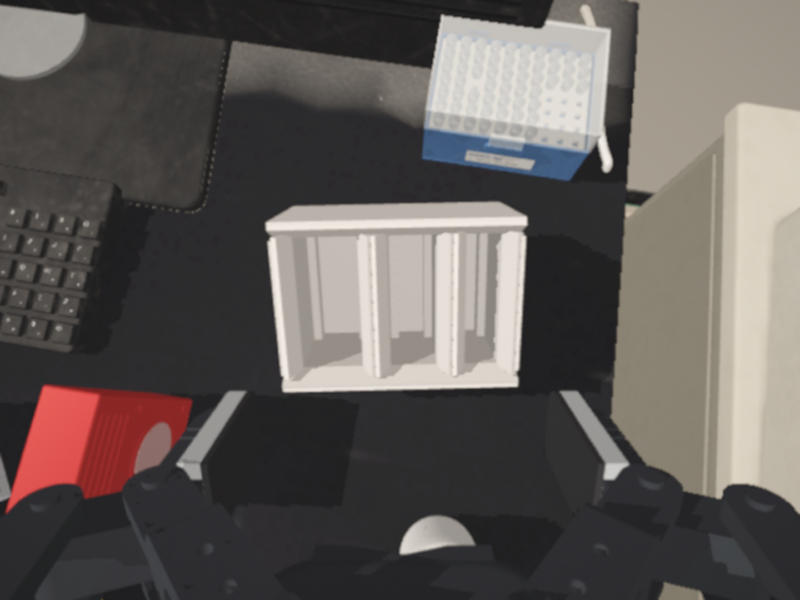

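The wrist view shows the rack from above: mouth corners near (268,238), (525,235), (518,385) and (285,390), with the widest slot at left as described. I'll enlarge it for the slot edges.

Run:
```python
import cv2
i=cv2.imread("pics/w1.png");cv2.imwrite("pics/w1c.png",cv2.resize(i[155:325,205:431],None,fx=3.5,fy=3.5,interpolation=cv2.INTER_CUBIC))
```

```text
(no output)
```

View pics/w1c.png

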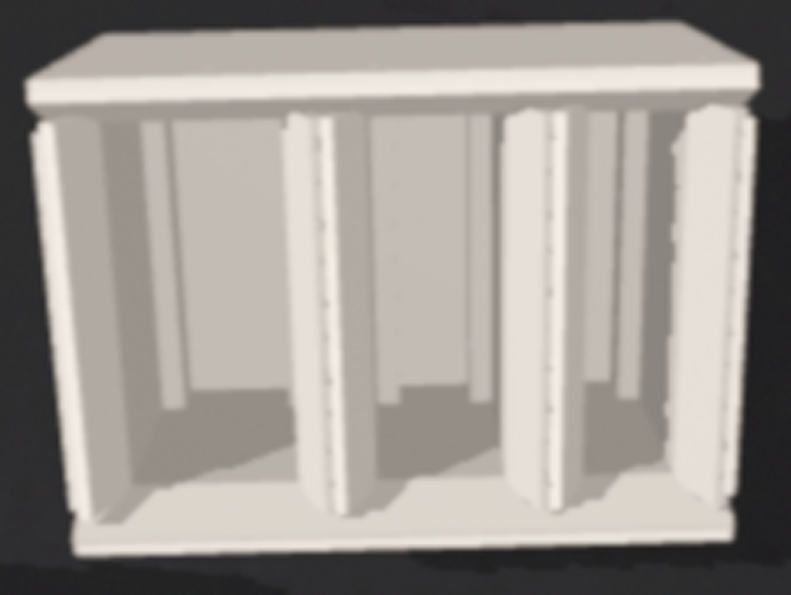

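```bash
cat > rack.py <<'E'
from h import *
import pickle
W=pickle.load(open("w1.pkl","rb"))
U=[([(52,120),(95,520)],0),([(318,118),(333,515)],1),([(333,118),(348,515)],2),([(553,110),(548,508)],3),([(567,110),(562,508)],4),([(738,108),(718,505)],5)]
V=[([(85,545),(725,533)],-.044,0),([(200,485),(430,478),(620,475)],-.038,-.012),([(40,102),(745,90)],.044,0),([(200,118),(430,116),(600,113)],.038,-.012)]
def axes(a):
    ax=np.array([np.cos(a),np.sin(a),0]);ay=np.array([-np.sin(a),np.cos(a),0]);z=np.array([0,0,1.])
    return ay,ax*.75**.5+.5*z,-.5*ax+.75**.5*z   # u,v,out
def pt(p,u,v,d):
    A=axes(p[3]);return p[:3]+u*A[0]+v*A[1]+d*A[2]
def dist(a,b,q):
    A,B=proj(W,np.array([a,b]));n=np.array([A[1]-B[1],B[0]-A[0]]);n/=np.linalg.norm(n)
    return [(np.array(x)/3.5+[205,155]-A)@n for x in q]
def res(p):
    t=p[4];h=.0585+t;us=[h,h-.047,h-.047-t,-h+.031+t,-h+.031,-h]
    r=[]
    for q,k in U:r+=dist(pt(p,us[k],-.044,0),pt(p,us[k],.044,0),q)
    for q,v,d in V:r+=dist(pt(p,.06,v,d),pt(p,-.06,v,d),q)
    return np.array(r)
if __name__=="__main__":
    s=least_squares(res,[.56,-.18,.09,.16,.0026],loss="soft_l1",f_scale=1.);p=s.x;print(p,np.degrees(p[3]));print(np.round(res(p),2))
    h=.0585+p[4]
    for n,u in(("wide",h-.0235),("mid",h-.047-p[4]-.0195),("narrow",-h+.0155)):
        print(n,"u",u,"mouth",pt(p,u,0,0),"seat",pt(p,u,0,-.055))
    print("side corners",[proj(ctrl.calibration(c),np.array([pt(p,h,.044,0),pt(p,h,-.044,0),pt(p,-h,.044,0),pt(p,-h,-.044,0)])) for c in("scene","side")])
    np.save("rack.npy",p)
E
python3 rack.py
```

```text
[ 0.5614 -0.1835  0.0978  0.1834  0.0031] 10.50983129047983
[-1.16  0.16  0.21  0.12 -0.42 -0.08  0.66  0.68 -0.25  0.2  -0.33  0.08
  0.39  1.04 -0.78 -1.33 -0.99  0.13  0.79 -0.55  0.22  0.35]
wide u 0.03809851321430654 mouth [ 0.5544 -0.1461  0.0978] seat [ 0.5814 -0.1411  0.0502]
mid u -0.007999999999999998 mouth [ 0.5628 -0.1914  0.0978] seat [ 0.5898 -0.1864  0.0502]
narrow u -0.04609851321430654 mouth [ 0.5698 -0.2289  0.0978] seat [ 0.5968 -0.2239  0.0502]
side corners [array([[355.7766, 165.7593],
       [382.6528, 199.2498],
       [393.348 , 137.3457],
       [418.7978, 169.1798]]), array([[269.4596, 190.4345],
       [304.0267, 207.79  ],
       [270.7488, 166.9338],
       [302.6876, 183.4161]])]
```

Run:
```python
from rack import *
S=ctrl.calibration("scene");V2=ctrl.calibration("side")
ms=np.array([(105,155),(205,282),(255,30),(365,160)])/4+[330,130]
mv=(np.array([(540,150),(675,208),(540,40)])-[400,0])/4+[235,160]
def f(p,full=False):
    h=.0585+2*p[4];e=.0465
    P=np.array([pt(p,h,e,0),pt(p,h,-e,0),pt(p,-h,e,0),pt(p,-h,-e,0)])
    a=(proj(S,P)-ms).ravel();b=(proj(V2,P[:3])-mv).ravel()
    if full:print(a,b)
    return np.r_[res(p),a*.7,b*.7]
s=least_squares(f,np.load("rack.npy"),loss="soft_l1");p=s.x;print(p,np.round(res(p),1));f(p,True);np.save("rack2.npy",p)
h=.0585+p[4]
for n,u in(("wide",h-.0235),("narrow",-h+.0155)):print(n,pt(p,u,0,0),pt(p,u,0,-.055))
# rack-centre check: block centre in rack y vs plate centre
print(axes(p[3])[0]@(p[:3]-[.597,-.178,0]))
# grasp plan thick
p0,Q=pose();th=3.7417-np.pi
x=-np.array([-np.sin(th),np.cos(th),0]);T=frame([0,0,-1],x);
print("R0",Q);plan(p0,Q,np.array([.4296,.0926,.25]),T)
```

```text
[ 0.5619 -0.1835  0.0956  0.1835  0.0035] [-1.5 -0.1  0.5  0.4 -0.6 -0.3  1.   1.  -0.4  0.  -0.1  0.3  1.   1.7
 -0.3 -0.8 -0.5 -0.3  0.3 -0.9 -0.2 -0. ]
[-2.7065 -2.3589  0.697   1.2781 -0.3075 -1.2301 -0.9996 -0.1948] [-1.8078 -5.885   1.0393 -2.0497 -0.3414 -3.3755]
wide [ 0.5549 -0.1457  0.0956] [ 0.5819 -0.1406  0.048 ]
narrow [ 0.5704 -0.2292  0.0956] [ 0.5974 -0.2242  0.048 ]
0.0010140101214631348
R0 [[ 0.1596  0.4933  0.8551]
 [-0.9872  0.0781  0.1391]
 [ 0.0019 -0.8663  0.4995]]
rot [-0.514  -0.4292  0.1168] rows>= 5.664843900262665 | trans(before rot) [-0.2956 -0.0499 -0.0042] | trans(after rot) [-0.2797 -0.0405  0.1001] rows>= 7.312983923435594
```

Call:
drive_tool --fingers '[1,1,1,1,1,1,0.4,0.4,0.4,0.4,0.4,0.4,0.4,0.4,0.4,0.4]' --translation '[[0,0,0],[0,0,0],[0,0,0],[0,0,0],[0,0,0],[0,0,0],[-0.035,-0.0051,0.0125],[-0.035,-0.0051,0.0125],[-0.035,-0.0051,0.0125],[-0.035,-0.0051,0.0125],[-0.035,-0.0051,0.0125],[-0.035,-0.0051,0.0125],[-0.035,-0.0051,0.0125],[-0.035,-0.0051,0.0125],[0,0,0],[0,0,0]]' --rot '[[-0.0857,-0.0715,0.0195],[-0.0857,-0.0715,0.0195],[-0.0857,-0.0715,0.0195],[-0.0857,-0.0715,0.0195],[-0.0857,-0.0715,0.0195],[-0.0857,-0.0715,0.0195],[0,0,0],[0,0,0],[0,0,0],[0,0,0],[0,0,0],[0,0,0],[0,0,0],[0,0,0],[0,0,0],[0,0,0]]'

```text
time_s: 3.48
tcp_pos: [0.4298, 0.0933, 0.2513]
tcp_rot: [-0.625, 0.329, -0.33, 0.626]
contact_force: [0.0, -0.3, -0.7]
gripper_width: 0.0599
```

Run:
```python
from h import *
i=ctrl.read_camera("wrist");c=ctrl.calibration("wrist");p,Q=pose();print(p,ctrl.observe()["gripper_width"])
th=3.7417-np.pi
plan(p,Q,np.array([.4296,.0926,.09]),frame([0,0,-1],[np.sin(th),-np.cos(th),0]))
B=box(.4296,.0926,3.7417,.03)
for u in proj(c,B[1::2]):cv2.circle(i,tuple(int(v) for v in u),2,(0,0,255),-1)
cv2.imwrite("pics/w2.png",i)
```

```text
[0.43   0.0923 0.2509] 0.05955040543867324
rot [-0.001  -0.0002  0.001 ] rows>= 0.011724532315451607 | trans(before rot) [-0.0006  0.1609 -0.0003] | trans(after rot) [-0.0005  0.1609 -0.0001] rows>= 3.9253207490062176
```

View pics/w2.png

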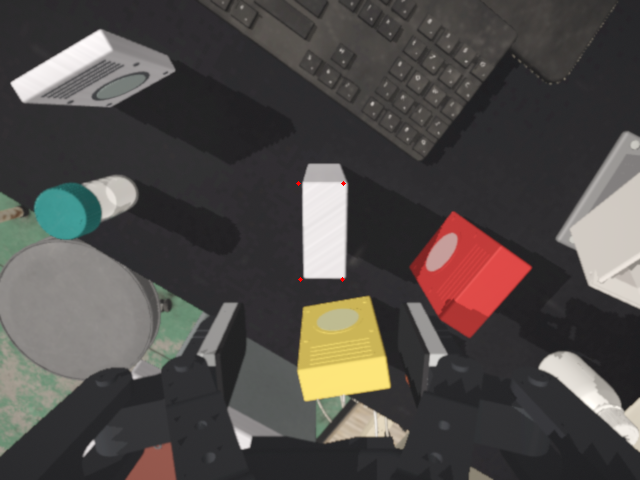

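The wrist view at hover shows the thick cassette's top at columns 303–348, rows 183–278. My estimate sits about 4 px (2.7 mm) left of it, so I'll shift +2 mm in tool x. Then descend and grip.

Call:
drive_tool --fingers '[0.2,0.2,0.2,0.2,0.2,0.2,0.2,0.2,0.2,-1,-1,-1,-1,-1,-1,-1]' --translation '[[0.002,0,0],[0,0.027,0],[0,0.027,0],[0,0.027,0],[0,0.027,0],[0,0.027,0],[0,0.026,0],[0,0,0],[0,0,0],[0,0,0],[0,0,0],[0,0,0],[0,0,0],[0,0,0],[0,0,0],[0,0,0]]' --rot '[[0,0,0],[0,0,0],[0,0,0],[0,0,0],[0,0,0],[0,0,0],[0,0,0],[0,0,0],[0,0,0],[0,0,0],[0,0,0],[0,0,0],[0,0,0],[0,0,0],[0,0,0],[0,0,0]]' --force 60

```text
time_s: 4.87
tcp_pos: [0.4328, 0.0912, 0.0914]
tcp_rot: [-0.625, 0.328, -0.331, 0.626]
contact_force: [-0.3, -3.8, 6.6]
gripper_width: 0.0293
```

Call:
drive_tool --fingers '[-1,-1,-1,-1,-1,-1,-1,-1]' --translation '[[0,-0.03,0],[0,-0.035,0],[0,-0.035,0],[0,-0.035,0],[0,-0.035,0],[0,-0.02,0],[0,0,0],[0,0,0]]' --rot '[[0,0,0],[0,0,0],[0,0,0],[0,0,0],[0,0,0],[0,0,0],[0,0,0],[0,0,0]]'

```text
time_s: 5.53
tcp_pos: [0.4313, 0.0917, 0.2801]
tcp_rot: [-0.625, 0.329, -0.33, 0.626]
contact_force: [0.2, -0.6, -3.7]
gripper_width: 0.0296
```

Run:
```python
from rack import *
p=np.load("rack2.npy");h=.0585+p[4];A=axes(p[3])
q,Q=pose();print(q,Q,ctrl.observe()["gripper_width"])
T=frame(-A[2],-A[0]);print("T",T)
u=h-.0235
# TCP is .09 above foot along out (grip at z .09)
for n,d in(("hover foot 60 over mouth",.06),("mouth",0.),("seat",-.055)):
    t=pt(p,u,0,d+.09);print(n,t);plan(q,Q,t,T)
```

```text
[0.4313 0.0917 0.2801] [[ 0.5652  0.0026  0.8249]
 [-0.8249  0.0005  0.5652]
 [ 0.001  -1.      0.0024]] 0.029602563246422017
T [[ 0.1824  0.4916  0.8515]
 [-0.9832  0.0912  0.158 ]
 [-0.     -0.866   0.5   ]]
hover foot 60 over mouth [ 0.4811 -0.1593  0.2255]
rot [ 0.5134  0.4077 -0.1087] rows>= 5.53748860713679 | trans(before rot) [ 0.2352  0.0546 -0.1009] | trans(after rot) [ 0.256   0.0489 -0.0245] rows>= 6.38387872713155
mouth [ 0.5106 -0.1539  0.1736]
rot [ 0.5134  0.4077 -0.1087] rows>= 5.53748860713679 | trans(before rot) [ 0.2473  0.1066 -0.0736] | trans(after rot) [ 0.256   0.1089 -0.0245] rows>= 6.810512611568256
seat [ 0.5377 -0.1489  0.1259]
rot [ 0.5134  0.4077 -0.1087] rows>= 5.53748860713679 | trans(before rot) [ 0.2584  0.1543 -0.0486] | trans(after rot) [ 0.256   0.1639 -0.0245] rows>= 7.436786932389098
```

Call:
drive_tool --fingers '[-1,-1,-1,-1,-1,-1,-1,-1,-1,-1,-1,-1,-1,-1,-1,-1,-1]' --translation '[[0,0,0],[0,0,0],[0,0,0],[0,0,0],[0,0,0],[0,0,0],[0.032,0.0061,-0.0031],[0.032,0.0061,-0.0031],[0.032,0.0061,-0.0031],[0.032,0.0061,-0.0031],[0.032,0.0061,-0.0031],[0.032,0.0061,-0.0031],[0.032,0.0061,-0.0031],[0.032,0.0061,-0.0031],[0,0,0],[0,0,0],[0,0,0]]' --rot '[[0.0856,0.068,-0.0181],[0.0856,0.068,-0.0181],[0.0856,0.068,-0.0181],[0.0856,0.068,-0.0181],[0.0856,0.068,-0.0181],[0.0856,0.068,-0.0181],[0,0,0],[0,0,0],[0,0,0],[0,0,0],[0,0,0],[0,0,0],[0,0,0],[0,0,0],[0,0,0],[0,0,0],[0,0,0]]'

```text
time_s: 6.95
tcp_pos: [0.4789, -0.1585, 0.2219]
tcp_rot: [-0.385, 0.323, -0.552, 0.665]
contact_force: [0.2, 0.1, -2.8]
gripper_width: 0.0293
```

Run:
```python
from rack import *
p=np.load("rack2.npy");h=.0585+p[4];A=axes(p[3])
i=ctrl.read_camera("wrist");c=ctrl.calibration("wrist");s=ctrl.observe()
q,Q=pose();plan(q,Q,pt(p,h-.0235,0,.15),frame(-A[2],-A[0]))
print(q,s["joint_positions"])
def dot(img,c,P,col):
    for u in proj(c,np.array(P)):cv2.circle(img,tuple(int(round(v*1)) for v in u),1,col,-1)
P=[pt(p,uu,v,0) for uu in(h,h-.047,h-.047-p[4],-h) for v in(-.044,.044)]
foot=[q+Q@[x,.0914,z] for x in(-.015,.015) for z in(-.035,.035)]
tiles=[]
for n,im in(("wrist",i),("scene",ctrl.read_camera("scene")),("side",ctrl.read_camera("side"))):
    cc=c if n=="wrist" else ctrl.calibration(n)
    dot(im,cc,P,(0,0,255));dot(im,cc,foot,(0,255,0))
    cv2.imwrite(f"pics/i_{n}.png",im);tiles.append(im)
a=cv2.resize(tiles[0][120:360,160:480],(800,600),interpolation=cv2.INTER_CUBIC)[:, :400*2]
z=np.vstack([np.hstack([cv2.resize(tiles[1][90:240,320:470],(400,300)),cv2.resize(tiles[2][100:250,220:370],(400,300))]),np.hstack([cv2.resize(tiles[0][150:330,200:440],(400,300)),np.zeros((300,400,3),np.uint8)])])
cv2.imwrite("pics/ins.png",cv2.resize(np.vstack([z[:300],cv2.resize(tiles[0][100:340,160:480],(800,600))[150:450]]),(800,600)))
```

```text
rot [ 0.0044 -0.0016 -0.0028] rows>= 0.04541033030500722 | trans(before rot) [ 0.0015 -0.0016  0.0028] | trans(after rot) [ 0.0015 -0.0016  0.0028] rows>= 0.08613606625926719
[ 0.4793 -0.1582  0.2228] [-0.733  -0.3596  2.2074  0.4835  1.0171  0.455 ]
```

View pics/ins.png

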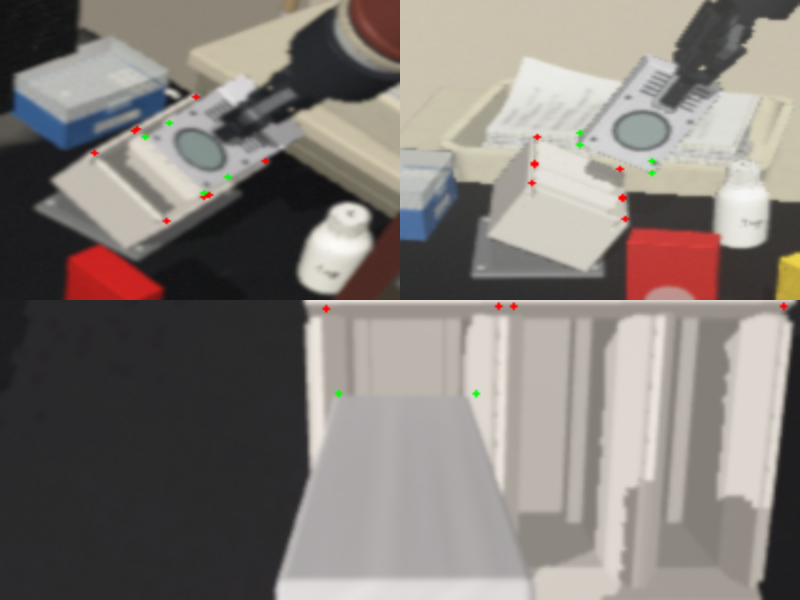

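The cassette hangs squarely over the widest slot: its foot edge is at columns 333–472, inside the mouth edges at 323–497. I'll apply the small correction and lower it through the funnel.

Call:
drive_tool --fingers '[-1,-1,-1,-1,-1,-1,-1,-1,-1,-1]' --translation '[[0.0015,0,0.0028],[0,0.012,0],[0,0.012,0],[0,0.012,0],[0,0.012,0],[0,0.01,0],[0,0.01,0],[0,0.01,0],[0,0,0],[0,0,0]]' --rot '[[0.0044,-0.0016,-0.0028],[0,0,0],[0,0,0],[0,0,0],[0,0,0],[0,0,0],[0,0,0],[0,0,0],[0,0,0],[0,0,0]]'

```text
time_s: 7.93
tcp_pos: [0.5215, -0.153, 0.1584]
tcp_rot: [-0.385, 0.318, -0.554, 0.666]
contact_force: [-0.4, -0.2, -4.2]
gripper_width: 0.0293
```

```bash
cat > st.py <<'E'
from rack import *
import sys
p=np.load("rack2.npy");h=.0585+p[4];A=axes(p[3]);q,Q=pose();s=ctrl.observe()
u=h-.0235 if sys.argv[1]=="w" else -h+.0155
plan(q,Q,pt(p,u,0,float(sys.argv[2])+.0914),frame(-A[2],-A[0]))
print("force tool",Q.T@s["contact_force"],"moment",Q.T@s["moment"],s["gripper_width"],s["time_s"])
E
python3 st.py w -.055
```

```text
rot [-0.0018  0.0016  0.0016] rows>= 0.024301781280195313 | trans(before rot) [-0.0012  0.035  -0.0018] | trans(after rot) [-0.0011  0.035  -0.0018] rows>= 0.8563789363872905
force tool [ 0.0915  3.4299 -2.451 ] moment [-0.5544 -0.0189 -0.0511] 0.029303613005197546 7.9333
```

Call:
drive_tool --fingers '[-1,-1,-1,-1,-1,-1,-1,-1]' --translation '[[-0.001,0.005,-0.001],[0,0.005,0],[0,0.005,0],[0,0.005,0],[0,0.005,0],[0,0.004,0],[0,0,0],[0,0,0]]' --rot '[[0,0,0],[0,0,0],[0,0,0],[0,0,0],[0,0,0],[0,0,0],[0,0,0],[0,0,0]]'

```text
time_s: 8.6
tcp_pos: [0.5347, -0.1502, 0.1326]
tcp_rot: [-0.384, 0.319, -0.555, 0.666]
contact_force: [-0.3, 0.3, -2.8]
gripper_width: 0.029
```

```bash
python3 st.py w -.055
```

```text
rot [-0.0017  0.0006  0.0022] rows>= 0.023508589485295977 | trans(before rot) [-0.0008  0.0059 -0.0006] | trans(after rot) [-0.0008  0.0059 -0.0006] rows>= 0.14679162784059985
force tool [-0.3939  2.2909 -1.6521] moment [-0.5554 -0.0556 -0.0193] 0.029004871859548274 8.6
```

Free so far, with about 6 mm to go. Feeling for the ledges.

Call:
drive_tool --fingers '[-1,-1,-1,-1,-1,-1]' --translation '[[0,0.002,0],[0,0.0015,0],[0,0.001,0],[0,0.001,0],[0,0,0],[0,0,0]]' --rot '[[0,0,0],[0,0,0],[0,0,0],[0,0,0],[0,0,0],[0,0,0]]'

```text
time_s: 9.1
tcp_pos: [0.5375, -0.1499, 0.1283]
tcp_rot: [-0.384, 0.318, -0.555, 0.666]
contact_force: [0.1, 0.4, -3.4]
gripper_width: 0.0295
```

Call:
drive_tool --fingers '[-1,-1,-1]' --translation '[[0,0.0015,0],[0,0,0],[0,0,0]]' --rot '[[0,0,0],[0,0,0],[0,0,0]]'

```text
time_s: 9.35
tcp_pos: [0.5382, -0.1497, 0.1269]
tcp_rot: [-0.384, 0.318, -0.555, 0.666]
contact_force: [-0.2, 0.3, -3.1]
gripper_width: 0.0295
```

```bash
python3 st.py w -.055
```

```text
rot [-0.0022  0.0008  0.0027] rows>= 0.029895969387794832 | trans(before rot) [-0.001  -0.0007 -0.0008] | trans(after rot) [-0.001  -0.0007 -0.0008] rows>= 0.03589479313649012
force tool [-0.36    2.6095 -1.6453] moment [-0.4983  0.0436 -0.0342] 0.02954431536714779 9.35
```

Call:
drive_tool --fingers '[-1,-1,-1,-1]' --translation '[[0,0.001,0],[0,0.001,0],[0,0,0],[0,0,0]]' --rot '[[0,0,0],[0,0,0],[0,0,0],[0,0,0]]'

```text
time_s: 9.68
tcp_pos: [0.5391, -0.1497, 0.1265]
tcp_rot: [-0.385, 0.318, -0.554, 0.666]
contact_force: [-15.8, 1.6, 14.5]
gripper_width: 0.0293
```

Call:
drive_tool --fingers '[-1,-1,-1,-1]' --translation '[[0,0.001,0],[0,0.001,0],[0,0,0],[0,0,0]]' --rot '[[0,0,0],[0,0,0],[0,0,0],[0,0,0]]'

```text
time_s: 10.02
tcp_pos: [0.5398, -0.1497, 0.1266]
tcp_rot: [-0.385, 0.317, -0.554, 0.667]
contact_force: [-40.7, 4.8, 37.8]
gripper_width: 0.0293
```

```bash
python3 st.py w -.055
```

```text
rot [-0.0024  0.0042  0.0015] rows>= 0.04208973716297893 | trans(before rot) [-0.0012 -0.0018 -0.002 ] | trans(after rot) [-0.0012 -0.0018 -0.002 ] rows>= 0.07200516553355148
force tool [-12.1391 -52.345  -14.8646] moment [-2.8542  0.0192  1.8967] 0.029331065394434305 10.0167
```

Ledge contact came at the expected depth (within 2 mm). I'll relax the push, open and back off along the slot.

Call:
drive_tool --fingers '[-1,-1,0.1,0.1,0.1,0.1,0.1,0.1,0.1,0.1,0.1,0.1,0.1,0.1,0.1,0.1]' --translation '[[0,-0.0025,-0.001],[0,0,0],[0,0,0],[0,0,0],[0,0,0],[0,0,0],[0,0,0],[0,-0.012,0],[0,-0.015,0],[0,-0.02,0],[0,-0.03,0],[0,-0.03,0],[0,-0.03,0],[0,0,0],[0,0,0],[0,0,0]]' --rot '[[0,0,0],[0,0,0],[0,0,0],[0,0,0],[0,0,0],[0,0,0],[0,0,0],[0,0,0],[0,0,0],[0,0,0],[0,0,0],[0,0,0],[0,0,0],[0,0,0],[0,0,0],[0,0,0]]'

```text
time_s: 11.35
tcp_pos: [0.4704, -0.162, 0.2433]
tcp_rot: [-0.384, 0.318, -0.555, 0.666]
contact_force: [-0.5, 0.4, -0.3]
gripper_width: 0.0473
```

Run:
```python
from rack import *
p=np.load("rack2.npy");h=.0585+p[4]
t=[]
q,Q=pose();print(q,Q)
B=np.array([pt(p,h-.0235+a*.015,b*.035,.055) for a in(1,-1) for b in(1,-1)])
for n,(x,y) in(("scene",(320,90)),("side",(220,100))):
    im=ctrl.read_camera(n);cv2.imwrite(f"pics/s2_{n}.png",im);c=ctrl.calibration(n)
    for u in proj(c,B):cv2.circle(im,tuple(int(round(v)) for v in u),1,(0,0,255),-1)
    t.append(cv2.resize(im[y:y+150,x:x+130],(400,462),interpolation=cv2.INTER_CUBIC))
cv2.imwrite("pics/s2.png",np.hstack(t))
th=2.6219;x=[np.sin(th),-np.cos(th),0]
for s in(1,-1):
    T=frame([0,0,-1],s*np.array(x));print(s,T[:,0]);plan(q,Q,np.array([.4255,.2882,.25]),T)
```

```text
[ 0.4704 -0.162   0.2433] [[ 0.1816  0.4941  0.8503]
 [-0.9834  0.0886  0.1585]
 [ 0.0029 -0.8649  0.5019]]
1 [0.4966 0.868  0.    ]
rot [-0.2301 -2.3683  0.6388] rows>= 20.530786074687963 | trans(before rot) [-0.4508  0.012   0.0365] | trans(after rot) [ 0.3684 -0.0067  0.2625] rows>= 11.035040171159071
-1 [-0.4966 -0.868   0.    ]
rot [-0.5049  0.6865 -0.1818] rows>= 7.261279558749683 | trans(before rot) [-0.4508  0.012   0.0365] | trans(after rot) [-0.3684 -0.0067 -0.2625] rows>= 11.035040171159071
```

View pics/s2.png

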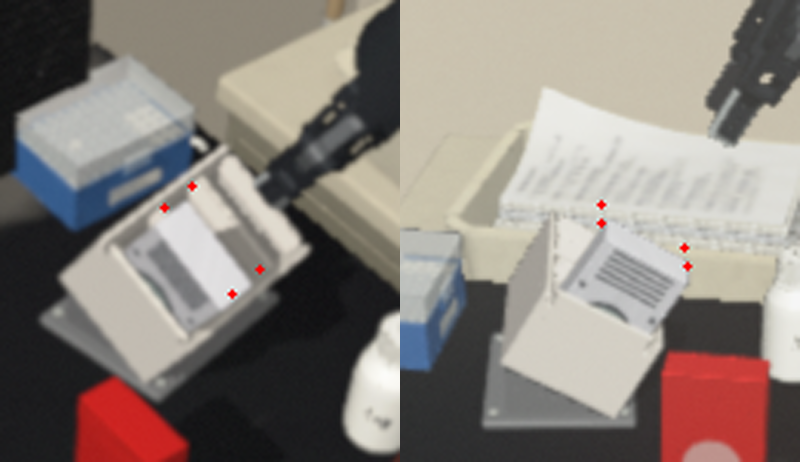

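Run:
```python
from rack import *
p=np.load("rack2.npy");h=.0585+p[4];A=np.array(axes(p[3]))
S=ctrl.calibration("scene");V=ctrl.calibration("side")
P=pt(p,h-.0235,0,.055)
def f(d,ms,mv):return np.r_[proj(S,P+d)[0]-proj(S,P)[0]-ms,proj(V,P+d)[0]-proj(V,P)[0]-mv]
for n,a,b in(("cassette",[-4.2,5.5],[.6,3]),("rim",[.6,.7],[.4,3.8])):
    r=least_squares(f,np.zeros(3),args=(np.array(a),np.array(b)));print(n,r.x,"uvo",A@r.x,r.fun)
# rim sharper: local intensity profiles in existing frames saved s2_*: crop both to one enlarged picture
a=cv2.imread("pics/s2_scene.png")[130:205,335:425];b=cv2.imread("pics/s2_side.png")[160:235,245:335]
def mark(im,c,x,y):
    im=cv2.resize(im,None,fx=4.4,fy=4.4,interpolation=cv2.INTER_CUBIC)
    return im
cv2.imwrite("pics/s2c.png",np.hstack([mark(a,S,335,130),mark(b,V,245,160)]))
```

```text
cassette [-0.0049  0.0154 -0.0009] uvo [ 0.016  -0.0022  0.0002] [-0.1461 -0.6178  0.4609  0.5337]
rim [ 0.0019 -0.0051 -0.0094] uvo [-0.0053 -0.0039 -0.0086] [ 0.2756  1.1647 -0.8683 -1.0085]
```

View pics/s2c.png

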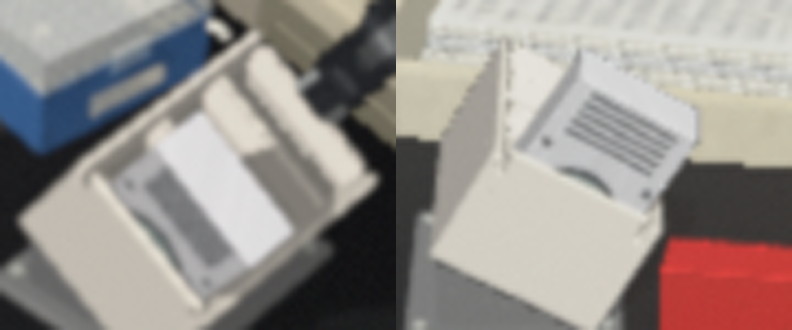

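Run:
```python
from rack import *
p=np.load("rack2.npy");h=.0585+p[4];A=np.array(axes(p[3]))
S=ctrl.calibration("scene");V=ctrl.calibration("side")
s=lambda L:np.array(L,float)/4.4+[335,130]
v=lambda L:(np.array(L,float)-[396,0])/4.4+[245,160]
ms=s([(160,145),(203,110),(290,230),(243,268)]);mv=v([(577,62),(582,52),(700,105),(697,135)])
u0=h-.0235
T=np.array([(.015,.035),(-.015,.035),(-.015,-.035),(.015,-.035)])
def P(d):return np.array([p[:3]+A.T@(np.array([u0+a,b,.055])+d) for a,b in T])
r=least_squares(lambda d:np.r_[(proj(S,P(d))-ms).ravel(),(proj(V,P(d))-mv).ravel()],np.zeros(3),loss="soft_l1")
print("cassette uvo offset",r.x,np.round(r.fun,1))
# rim outer corners BL,FL,(BR),FR
rs=s([(85,180),(195,308),(258,32),(380,180)]);rv=v([(500,155),(655,225),(505,38)])
C=[(h,.044),(h,-.044),(-h,.044),(-h,-.044)]
def G(d):return np.array([p[:3]+A.T@(np.array([a,b,0])+d) for a,b in C])
r=least_squares(lambda d:np.r_[(proj(S,G(d))-rs).ravel(),(proj(V,G(d)[:3])-rv).ravel()],np.zeros(3),loss="soft_l1")
print("rim uvo offset",r.x,np.round(r.fun,1))
```

```text
cassette uvo offset [ 0.0112 -0.0054 -0.003 ] [-1.2 -0.4 -1.3  0.1  0.9  0.2  2.1 -0.6  0.5  2.2 -0.7 -1.4 -0.3  0.6
  0.9 -0.1]
rim uvo offset [-0.0005 -0.0014 -0.005 ] [ 0.7 -3.1  2.4  1.1 -1.   2.  -3.4  0.1  0.1 -1.9 -0.7 -0.6  0.3  0.9]
```

Run:
```python
from rack import *
c=ctrl.calibration("wrist");i=ctrl.read_camera("wrist");cv2.imwrite("pics/w3.png",i);pickle.dump(c,open("w3.pkl","wb"));print(pose())
cv2.imwrite("pics/w3c.png",cv2.resize(i[150:390,180:440],None,fx=2.5,fy=2.5,interpolation=cv2.INTER_CUBIC))
```

```text
(array([ 0.4701, -0.1613,  0.242 ]), array([[ 0.1823,  0.4922,  0.8512],
       [-0.9833,  0.0908,  0.158 ],
       [ 0.0005, -0.8657,  0.5005]]))
```

View pics/w3c.png

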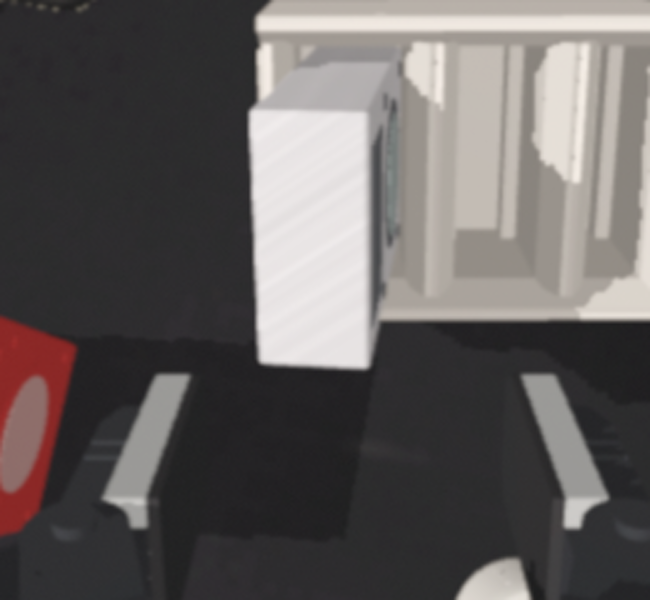

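The wrist view shows the thick cassette leaning left in the wide slot (top face at columns 250–370, right face visible), so it missed the left ledge. I'll regrasp to straighten it, lift and re-seat it centred.

```bash
python3 st.py w -.050
```

```text
rot [-0.0006  0.0001  0.0005] rows>= 0.0063529128021564485 | trans(before rot) [0.     0.1284 0.0014] | trans(after rot) [0.0001 0.1284 0.0014] rows>= 3.1327188613333323
force tool [-0.0701  0.0724  0.187 ] moment [-0.2482 -0.0025  0.0287] 0.046966203262357294 11.5
```

Call:
drive_tool --fingers '[0.8,0.8,0.8,0.8,0.8,0.8,0.8,0.8,0.8,0.8]' --translation '[[0,0,0],[0,0,0],[0,0.02,0],[0,0.025,0],[0,0.025,0],[0,0.025,0],[0,0.02,0],[0,0.012,0],[0,0,0],[0,0,0]]' --rot '[[0,0,0],[0,0,0],[0,0,0],[0,0,0],[0,0,0],[0,0,0],[0,0,0],[0,0,0],[0,0,0],[0,0,0]]'

```text
time_s: 12.33
tcp_pos: [0.5327, -0.1499, 0.1327]
tcp_rot: [-0.385, 0.319, -0.554, 0.666]
contact_force: [0.2, -0.7, -0.2]
gripper_width: 0.077
```

Call:
drive_tool --fingers '[0,-0.1,-0.2,-0.3,-0.4,-1,-1,-1,-1,-1]' --translation '[[0,0,0],[0,0,0],[0,0,0],[0,0,0],[0,0,0],[0,0,0],[0,0,0],[0,0,0],[0,0,0],[0,0,0]]' --rot '[[0,0,0],[0,0,0],[0,0,0],[0,0,0],[0,0,0],[0,0,0],[0,0,0],[0,0,0],[0,0,0],[0,0,0]]' --force 40

```text
time_s: 13.17
tcp_pos: [0.5335, -0.1509, 0.135]
tcp_rot: [-0.384, 0.318, -0.555, 0.666]
contact_force: [-4.3, 1.7, 5.9]
gripper_width: 0.0294
```

```bash
python3 st.py w -.055
```

```text
rot [-0.0035  0.0014  0.0034] rows>= 0.042001075317346946 | trans(before rot) [-0.0013  0.0087 -0.0007] | trans(after rot) [-0.0013  0.0087 -0.0007] rows>= 0.2145157061332263
force tool [-2.4203 -7.0617 -0.4464] moment [-0.3921  0.0093  0.4268] 0.029410967479089552 13.1667
```

Call:
drive_tool --fingers '[-1,-1,-1,-1,-1]' --translation '[[0,-0.006,0],[0,-0.006,0],[0,0,0],[0,0,0],[0,0,0]]' --rot '[[0,0,0],[0,0,0],[0,0,0],[0,0,0],[0,0,0]]' --force 60

```text
time_s: 13.58
tcp_pos: [0.5274, -0.152, 0.1446]
tcp_rot: [-0.384, 0.318, -0.555, 0.666]
contact_force: [1.0, -0.0, -0.6]
gripper_width: 0.0291
```

```bash
python3 st.py w -.055
```

```text
rot [-0.0028  0.0009  0.0036] rows>= 0.038750342094507347 | trans(before rot) [-0.0013  0.0201 -0.0001] | trans(after rot) [-0.0012  0.0201 -0.    ] rows>= 0.49019997567482126
force tool [0.1908 1.0548 0.5301] moment [ 0.0219 -0.0371 -0.1108] 0.02910847655513557 13.5833
```

Call:
drive_tool --fingers '[-1,-1,-1,-1,-1]' --translation '[[-0.002,0,0],[-0.001,0,0],[0,0,0],[0,0,0],[0,0,0]]' --rot '[[0,0,0],[0,0,0],[0,0,0],[0,0,0],[0,0,0]]'

```text
time_s: 14.0
tcp_pos: [0.5269, -0.1488, 0.1443]
tcp_rot: [-0.384, 0.318, -0.555, 0.666]
contact_force: [2.7, -1.5, -2.0]
gripper_width: 0.0288
```

```bash
python3 st.py w -.055
```

```text
rot [-0.0025  0.0009  0.0029] rows>= 0.03311695933828256 | trans(before rot) [ 0.002   0.0198 -0.0001] | trans(after rot) [0.002  0.0198 0.    ] rows>= 0.48505850044498583
force tool [1.9134 2.9772 1.0383] moment [ 0.178  -0.0363 -0.3007] 0.028758307092591123 14.0
```

Call:
drive_tool --fingers '[-1,-1,-1,-1]' --translation '[[-0.0015,0,0],[0,0,0],[0,0,0],[0,0,0]]' --rot '[[0,0,0],[0,0,0],[0,0,0],[0,0,0]]'

```text
time_s: 14.33
tcp_pos: [0.5265, -0.1473, 0.1443]
tcp_rot: [-0.384, 0.318, -0.555, 0.666]
contact_force: [3.8, -0.7, -1.1]
gripper_width: 0.0293
```

```bash
python3 st.py w -.055
```

```text
rot [-0.0025  0.0009  0.0028] rows>= 0.03201625176853956 | trans(before rot) [ 0.0035  0.0198 -0.    ] | trans(after rot) [0.0036 0.0198 0.    ] rows>= 0.4912268839725533
force tool [1.3927 2.8071 2.5459] moment [ 0.2572 -0.0083 -0.2823] 0.029325242533019352 14.3333
```

Call:
drive_tool --fingers '[-1,-1,-1,-1,-1]' --translation '[[0.003,0,0],[0.003,0,0],[0,0,0],[0,0,0],[0,0,0]]' --rot '[[0,0,0],[0,0,0],[0,0,0],[0,0,0],[0,0,0]]'

```text
time_s: 14.75
tcp_pos: [0.5275, -0.1524, 0.1441]
tcp_rot: [-0.384, 0.319, -0.554, 0.666]
contact_force: [4.0, 3.5, 0.4]
gripper_width: 0.0287
```

```bash
python3 st.py w -.055
```

```text
rot [-0.0022  0.0005  0.0005] rows>= 0.019421362161040956 | trans(before rot) [-0.0017  0.0196  0.0001] | trans(after rot) [-0.0017  0.0197  0.0001] rows>= 0.4809840728452033
force tool [-2.6654  1.8907  4.1563] moment [ 0.5958 -0.0181  0.807 ] 0.028735670384769957 14.75
```

Probing finds the right wall, and puts the slot centre about 2.7 mm to the left of here. I'll centre the cassette and lower it.

Call:
drive_tool --fingers '[-1,-1,-1,-1,-1,-1,-1,-1,-1]' --translation '[[-0.0035,0,0],[0,0,0],[0,0.005,0],[0,0.005,0],[0,0.004,0],[0,0.002,0],[0,0.001,0],[0,0,0],[0,0,0]]' --rot '[[0,0,0],[0,0,0],[0,0,0],[0,0,0],[0,0,0],[0,0,0],[0,0,0],[0,0,0],[0,0,0]]'

```text
time_s: 15.5
tcp_pos: [0.5356, -0.1492, 0.1347]
tcp_rot: [-0.385, 0.316, -0.554, 0.667]
contact_force: [-56.0, 3.8, 62.1]
gripper_width: 0.029
```

```bash
python3 st.py w -.055
```

```text
rot [-0.0038  0.0058  0.002 ] rows>= 0.05990926803705638 | trans(before rot) [ 0.      0.0072 -0.0026] | trans(after rot) [ 0.0001  0.0072 -0.0026] rows>= 0.18782611084478132
force tool [-13.9104 -81.1044 -15.6625] moment [-2.8041  0.0154  2.988 ] 0.028994339222384022 15.5
```

Call:
drive_tool --fingers '[-1,-1,-1,-1]' --translation '[[0,0.001,0],[0,0.001,0],[0,0,0],[0,0,0]]' --rot '[[0,0,0],[0,0,0],[0,0,0],[0,0,0]]'

```text
time_s: 15.83
tcp_pos: [0.537, -0.1494, 0.1344]
tcp_rot: [-0.385, 0.316, -0.554, 0.667]
contact_force: [-65.7, 4.1, 73.5]
gripper_width: 0.029
```

```bash
python3 st.py w -.055
```

```text
rot [-0.0049  0.0064  0.0027] rows>= 0.07120399488566019 | trans(before rot) [-0.0005  0.0063 -0.0035] | trans(after rot) [-0.0004  0.0063 -0.0035] rows>= 0.17591922054954312
force tool [-15.8423 -95.7398 -17.9397] moment [-3.2066  0.0715  3.3038] 0.029049822472619145 15.8333
```

Call:
drive_tool --fingers '[-1,-1,-1,-1,-1]' --translation '[[0,-0.006,0],[0,-0.006,0],[-0.002,0,0],[0,0,0],[0,0,0]]' --rot '[[0,0,0],[0,0,0],[0,0,0],[0,0,0],[0,0,0]]'

```text
time_s: 16.25
tcp_pos: [0.5312, -0.1478, 0.1391]
tcp_rot: [-0.384, 0.317, -0.556, 0.666]
contact_force: [5.7, -1.1, 3.2]
gripper_width: 0.0292
```

```bash
python3 st.py w -.055
python3 - <<'E'
from rack import *
# lean of the held cassette and rims vs jaw plane in the wrist picture, by code: print row profiles
i=ctrl.read_camera("wrist");cv2.imwrite("pics/w4.png",i);print(pose()[0])
E
```

```text
rot [-0.0045  0.0009  0.0046] rows>= 0.054462422102007135 | trans(before rot) [ 0.0021  0.0131 -0.0012] | trans(after rot) [ 0.0022  0.0131 -0.0012] rows>= 0.3245149324292959
force tool [ 2.1221 -0.0305  6.2281] moment [ 1.208  -0.0107 -0.3384] 0.02920104510230704 16.25
[ 0.5312 -0.1478  0.139 ]
```

Call:
drive_tool --fingers '[-1,-1,-1,-1,-1,-1,-1]' --translation '[[0,0,0.001],[0,0.001,0],[0,0.001,0],[0,0.001,0],[0,0.001,0],[0,0,0],[0,0,0]]' --rot '[[0,0,0],[0,0,0],[0,0,0],[0,0,0],[0,0,0],[0,0,0],[0,0,0]]'

```text
time_s: 16.88
tcp_pos: [0.5332, -0.1465, 0.1352]
tcp_rot: [-0.384, 0.318, -0.555, 0.666]
contact_force: [8.1, 0.8, 1.3]
gripper_width: 0.0293
```

```bash
python3 st.py w -.055
```

```text
rot [-0.0028  0.0006  0.0026] rows>= 0.032510734444141015 | trans(before rot) [ 0.0031  0.0086 -0.0012] | trans(after rot) [ 0.0032  0.0086 -0.0011] rows>= 0.22489659920865973
force tool [0.709  3.0056 7.6789] moment [ 1.4687 -0.0598 -0.066 ] 0.02927189729601428 16.8833
```

Call:
drive_tool --fingers '[-1,-1,-1]' --translation '[[0,0.001,0],[0,0,0],[0,0,0]]' --rot '[[0,0,0],[0,0,0],[0,0,0]]'

```text
time_s: 17.13
tcp_pos: [0.5337, -0.1464, 0.1344]
tcp_rot: [-0.384, 0.318, -0.555, 0.666]
contact_force: [7.3, 0.7, 2.5]
gripper_width: 0.0291
```

```bash
python3 st.py w -.055
```

```text
rot [-0.0029  0.0006  0.0027] rows>= 0.03352043857501805 | trans(before rot) [ 0.0031  0.0077 -0.0012] | trans(after rot) [ 0.0031  0.0077 -0.0012] rows>= 0.20443910639704066
force tool [0.6442 1.5005 7.5824] moment [ 1.4014 -0.0341 -0.0614] 0.029058226947472877 17.1333
```

Call:
drive_tool --fingers '[-1,-1,-1,-1,-1]' --translation '[[0.001,0,0.001],[0,0.001,0],[0,0.0007,0],[0,0,0],[0,0,0]]' --rot '[[0,0,0],[0,0,0],[0,0,0],[0,0,0],[0,0,0]]'

```text
time_s: 17.55
tcp_pos: [0.5346, -0.1469, 0.1336]
tcp_rot: [-0.385, 0.319, -0.554, 0.666]
contact_force: [-7.9, 2.3, 13.8]
gripper_width: 0.0292
```

```bash
python3 st.py w -.055
```

```text
rot [-0.0012  0.0016  0.0012] rows>= 0.019870324038845893 | trans(before rot) [ 0.0025  0.0065 -0.0016] | trans(after rot) [ 0.0025  0.0065 -0.0016] rows>= 0.17452978754395224
force tool [ -3.6987 -15.5814   0.5682] moment [0.2411 0.0076 0.8155] 0.029165820288015044 17.55
```

Call:
drive_tool --fingers '[-1,-1,-1]' --translation '[[0,0.001,0],[0,0,0],[0,0,0]]' --rot '[[0,0,0],[0,0,0],[0,0,0]]'

```text
time_s: 17.8
tcp_pos: [0.5349, -0.1471, 0.1335]
tcp_rot: [-0.385, 0.318, -0.554, 0.666]
contact_force: [-19.3, 0.7, 24.9]
gripper_width: 0.0289
```

```bash
python3 st.py w -.055
```

```text
rot [-0.001   0.0024  0.0011] rows>= 0.023418615067881017 | trans(before rot) [ 0.0023  0.0064 -0.0018] | trans(after rot) [ 0.0023  0.0064 -0.0018] rows>= 0.17018471460825307
force tool [ -4.2164 -30.9701  -3.8826] moment [-0.5324  0.0866  1.5451] 0.028903538124610127 17.8
```

Call:
drive_tool --fingers '[-1,-1,0.1,0.1,0.1,0.1,0.1,0.1,0.1,0.1,0.1,0.1,0.1,0.1,0.1,0.1]' --translation '[[0,-0.0015,0],[0,0,0],[0,0,0],[0,0,0],[0,0,0],[0,0,0],[0,0,0],[0,-0.012,0],[0,-0.015,0],[0,-0.02,0],[0,-0.03,0],[0,-0.03,0],[0,-0.025,0],[0,0,0],[0,0,0],[0,0,0]]' --rot '[[0,0,0],[0,0,0],[0,0,0],[0,0,0],[0,0,0],[0,0,0],[0,0,0],[0,0,0],[0,0,0],[0,0,0],[0,0,0],[0,0,0],[0,0,0],[0,0,0],[0,0,0],[0,0,0]]'

```text
time_s: 19.13
tcp_pos: [0.4695, -0.1589, 0.2473]
tcp_rot: [-0.384, 0.319, -0.555, 0.666]
contact_force: [1.0, 0.6, 0.2]
gripper_width: 0.0471
```

```bash
python3 st.py w -.055
python3 - <<'E'
from rack import *
i=ctrl.read_camera("wrist");cv2.imwrite("pics/w5.png",i)
for n in("w3","w5"):
    g=cv2.GaussianBlur(cv2.cvtColor(cv2.imread(f"pics/{n}.png"),cv2.COLOR_BGR2GRAY),(3,3),0)
    for r in (160,165,170,180,200,220,240,260,280,290,300):
        d=np.diff(g[r,260:440].astype(int));k=np.where(abs(d)>12)[0]+260
        print(n,r,[(int(x),int(g[r,x+2])) for x in k])
E
```

```text
rot [-0.0018  0.0005  0.0026] rows>= 0.02660769513153962 | trans(before rot) [ 0.0022  0.1381 -0.0013] | trans(after rot) [ 0.0025  0.1381 -0.001 ] rows>= 3.3693596958405823
force tool [-0.375   0.4189  1.0392] moment [-0.2391  0.0101  0.0381] 0.047070794421174865 19.1333
w3 160 [(280, 154), (281, 202), (282, 224), (283, 230)]
w3 165 [(281, 106), (282, 137), (283, 152), (284, 157)]
w3 170 [(280, 110), (281, 167), (282, 206), (283, 226), (284, 234), (287, 189), (288, 175), (289, 171), (342, 188), (343, 208), (344, 219), (356, 188), (357, 175), (358, 171), (383, 186), (388, 146), (389, 136), (397, 199), (398, 216), (399, 221), (414, 187), (415, 175), (419, 143), (422, 179), (423, 186), (428, 143), (429, 135)]
w3 180 [(280, 112), (281, 172), (282, 211), (283, 228), (284, 234), (287, 194), (288, 178), (289, 172), (340, 174), (341, 199), (342, 214), (343, 221), (356, 183), (357, 173), (380, 158), (383, 188), (388, 140), (389, 134), (392, 178), (393, 195), (394, 201), (413, 197), (414, 178), (415, 172), (421, 175), (422, 186), (427, 145), (428, 136), (438, 185)]
w3 200 [(277, 134), (278, 1
[... 2770 characters left out ...]
 171), (297, 225), (298, 228), (341, 177), (342, 152), (343, 144), (379, 161), (381, 185), (386, 145), (387, 136), (406, 182), (415, 141), (418, 183), (419, 188), (423, 147), (424, 137), (437, 187), (438, 209)]
w5 260 [(286, 130), (287, 191), (288, 223), (289, 232), (293, 180), (294, 172), (297, 222), (298, 227), (341, 169), (342, 151), (343, 147), (351, 180), (435, 200), (436, 218), (437, 223)]
w5 280 [(296, 158), (297, 203), (298, 225), (299, 230), (341, 140), (342, 93), (343, 65), (344, 57)]
w5 290 [(296, 136), (297, 196), (298, 223), (299, 228), (340, 180), (341, 132), (342, 81), (343, 53), (344, 45)]
w5 300 [(387, 108), (388, 123), (389, 128), (400, 88), (401, 64), (402, 50), (403, 45)]
```

The top face is now centred (columns 295–342, slot mouth about 291–355), so the thick cassette stands upright. Now the thin one: move to hover over it.

Call:
drive_tool --fingers '[0.1,0.1,0.1,0.1,0.1,0.1,0.1,0.1,0.1,0.1,0.1,0.1,0.1,0.1,0.1,0.1,0.1,0.1,0.1,0.1]' --translation '[[0,-0.005,0],[0,0,0],[0,0,0],[0,0,0],[0,0,0],[0,0,0],[0,0,0],[0,0,0],[-0.0305,0,-0.0217],[-0.0305,0,-0.0217],[-0.0305,0,-0.0217],[-0.0305,0,-0.0217],[-0.0305,0,-0.0217],[-0.0305,0,-0.0217],[-0.0305,0,-0.0217],[-0.0305,0,-0.0217],[-0.0305,0,-0.0217],[-0.0305,0,-0.0217],[-0.0305,0,-0.0217],[-0.0305,0,-0.0217]]' --rot '[[-0.0631,0.0858,-0.0227],[-0.0631,0.0858,-0.0227],[-0.0631,0.0858,-0.0227],[-0.0631,0.0858,-0.0227],[-0.0631,0.0858,-0.0227],[-0.0631,0.0858,-0.0227],[-0.0631,0.0858,-0.0227],[-0.0631,0.0858,-0.0227],[0,0,0],[0,0,0],[0,0,0],[0,0,0],[0,0,0],[0,0,0],[0,0,0],[0,0,0],[0,0,0],[0,0,0],[0,0,0],[0,0,0]]'

```text
time_s: 20.85
tcp_pos: [0.4214, 0.2896, 0.2503]
tcp_rot: [-0.356, 0.612, -0.611, 0.354]
contact_force: [1.0, 0.5, 0.7]
gripper_width: 0.0469
```

Call:
drive_tool --fingers '[0.1,0.1]' --translation '[[0,0,0],[0,0,0]]' --rot '[[0,0,0],[0,0,0]]'

```text
time_s: 21.02
tcp_pos: [0.4213, 0.2894, 0.2501]
tcp_rot: [-0.358, 0.611, -0.611, 0.355]
contact_force: [0.6, 0.2, -0.4]
gripper_width: 0.0467
```

```bash
cat > thin.py <<'E'
from h import *
q,Q=pose();c=ctrl.calibration("wrist");i=ctrl.read_camera("wrist");cv2.imwrite("pics/w6.png",i)
th=2.6219;plan(q,Q,np.array([.4255,.2882,.09]),frame([0,0,-1],[-np.sin(th),np.cos(th),0]))
P=proj(c,box(.4255,.2882,th,.014)[1::2]);print(q,"pred",P.mean(0),P)
g=cv2.cvtColor(i,cv2.COLOR_BGR2GRAY);m=(g>205).astype(np.uint8)
n,L,st,ce=cv2.connectedComponentsWithStats(m)
for k in range(1,n):
    if st[k,4]>150 and np.hypot(*(ce[k]-P.mean(0)))<80:
        print(st[k],ce[k],cv2.minAreaRect(np.argwhere(L==k)[:,::-1].astype(np.float32)))
E
python3 thin.py
```

```text
rot [0.0023 0.0053 0.0029] rows>= 0.05374895265795962 | trans(before rot) [-0.0015  0.1601  0.0046] | trans(after rot) [-0.0011  0.1601  0.0042] rows>= 3.907289958057708
[0.4213 0.2894 0.2501] pred [320.1682 224.5936] [[329.7572 273.6191]
 [310.2224 273.5595]
 [330.8991 175.6425]
 [309.7942 175.5533]]
[ 309  175   21   97 1962] [318.6493 222.4597] ((319.0, 223.0), (96.0, 20.0), 90.0)
```

Blob detection gives the thin cassette's top at columns 309–330, rows 175–272, within 1.6 px of the prediction. Apply small corrections, descend and grip.

Call:
drive_tool --fingers '[0.1,0.1,0.1,0.1,0.1,0.1,0.1,0.1,0.1,-1,-1,-1,-1,-1,-1,-1,-1,-1]' --translation '[[-0.0022,0,0.0055],[0,0.027,0],[0,0.027,0],[0,0.027,0],[0,0.027,0],[0,0.027,0],[0,0.025,0],[0,0,0],[0,0,0],[0,0,0],[0,0,0],[0,0,0],[0,0,0],[0,0,0],[0,0,0],[0,0,0],[0,0,0],[0,0,0]]' --rot '[[0.0023,0.0053,0.0029],[0,0,0],[0,0,0],[0,0,0],[0,0,0],[0,0,0],[0,0,0],[0,0,0],[0,0,0],[0,0,0],[0,0,0],[0,0,0],[0,0,0],[0,0,0],[0,0,0],[0,0,0],[0,0,0],[0,0,0]]' --force 50

```text
time_s: 22.57
tcp_pos: [0.4309, 0.2874, 0.0946]
tcp_rot: [0.351, -0.612, 0.613, -0.356]
contact_force: [-0.4, -2.5, 6.4]
gripper_width: 0.0135
```

Call:
drive_tool --fingers '[-1,-1,-1,-1,-1,-1,-1,-1]' --translation '[[0,-0.03,0],[0,-0.035,0],[0,-0.035,0],[0,-0.035,0],[0,-0.035,0],[0,-0.02,0],[0,0,0],[0,0,0]]' --rot '[[0,0,0],[0,0,0],[0,0,0],[0,0,0],[0,0,0],[0,0,0],[0,0,0],[0,0,0]]'

```text
time_s: 23.23
tcp_pos: [0.429, 0.287, 0.2837]
tcp_rot: [0.351, -0.612, 0.613, -0.356]
contact_force: [0.6, -1.0, -3.7]
gripper_width: 0.0135
```

```bash
python3 st.py n .06
```

```text
rot [ 0.4954 -0.6922  0.1811] rows>= 7.252208573375863 | trans(before rot) [0.4256 0.0557 0.323 ] | trans(after rot) [ 0.5333  0.0339 -0.0552] rows>= 13.102921166684853
force tool [0.5846 3.7455 0.9458] moment [-0.0216  0.0486 -0.0346] 0.013478864351665804 23.2333
```

Call:
drive_tool --fingers '[-1,-1,-1,-1,-1,-1,-1,-1,-1,-1,-1,-1,-1,-1,-1]' --translation '[[0,0,0],[0,0,0],[0,0,0],[0,0,0],[0,0,0],[0,0,0],[0,0,0],[0,0,0],[0.038,-0.0012,-0.0039],[0.038,-0.0012,-0.0039],[0.038,-0.0012,-0.0039],[0.038,-0.0012,-0.0039],[0.038,-0.0012,-0.0039],[0.038,-0.0012,-0.0039],[0.038,-0.0012,-0.0039]]' --rot '[[0.0619,-0.0865,0.0226],[0.0619,-0.0865,0.0226],[0.0619,-0.0865,0.0226],[0.0619,-0.0865,0.0226],[0.0619,-0.0865,0.0226],[0.0619,-0.0865,0.0226],[0.0619,-0.0865,0.0226],[0.0619,-0.0865,0.0226],[0,0,0],[0,0,0],[0,0,0],[0,0,0],[0,0,0],[0,0,0],[0,0,0]]'

```text
time_s: 24.48
tcp_pos: [0.448, 0.0188, 0.2735]
tcp_rot: [-0.386, 0.321, -0.553, 0.665]
contact_force: [1.1, -0.6, -2.5]
gripper_width: 0.0131
```

Call:
drive_tool --fingers '[-1,-1,-1,-1,-1,-1,-1,-1,-1,-1]' --translation '[[0.038,-0.0012,-0.0039],[0.038,-0.0012,-0.0039],[0.038,-0.0012,-0.0039],[0.038,-0.0012,-0.0039],[0.038,-0.0012,-0.0039],[0.038,-0.0012,-0.0039],[0.038,-0.0012,-0.0039],[0,0,0],[0,0,0],[0,0,0]]' --rot '[[0,0,0],[0,0,0],[0,0,0],[0,0,0],[0,0,0],[0,0,0],[0,0,0],[0,0,0],[0,0,0],[0,0,0]]'

```text
time_s: 25.32
tcp_pos: [0.4696, -0.2456, 0.2676]
tcp_rot: [-0.385, 0.323, -0.552, 0.665]
contact_force: [0.2, 1.0, -2.0]
gripper_width: 0.0132
```

```bash
python3 st.py n 0
python3 - <<'E'
from rack import *
i=ctrl.read_camera("wrist");cv2.imwrite("pics/w7.png",i);c=ctrl.calibration("wrist");q,Q=pose();print(q)
p=np.load("rack2.npy");h=.0585+p[4]
g=cv2.GaussianBlur(cv2.cvtColor(i,cv2.COLOR_BGR2GRAY),(3,3),0)
print(proj(c,np.array([pt(p,-h+.031,.03,0),pt(p,-h,.03,0)])),proj(c,np.array([q+Q@[x,.0946,.035] for x in(-.007,.007)])))
for r in (150,160,170,180,190,200,210,220,240):
    d=np.diff(g[r,250:420].astype(int));k=np.where(abs(d)>14)[0]+250
    print(r,[(int(x),int(g[r,x+2])) for x in k])
E
```

```text
rot [ 0.0059 -0.0027 -0.0026] rows>= 0.05814998252583282 | trans(before rot) [0.0025 0.1086 0.0031] | trans(after rot) [0.0023 0.1086 0.0024] rows>= 2.649355224825082
force tool [-0.9572  1.8979 -0.6477] moment [-0.3972 -0.0396 -0.0089] 0.013244859244572397 25.3167
[ 0.4699 -0.2451  0.2684]
[[306.6637 173.6888]
 [344.774  173.645 ]] [[309.6677 195.6446]
 [334.8037 195.6335]]
150 [(347, 150), (348, 95), (349, 55), (350, 42)]
160 [(305, 167), (346, 120), (347, 77), (348, 48), (349, 39)]
170 [(252, 177), (253, 165), (305, 175), (306, 164), (335, 206), (336, 212), (347, 137), (348, 78), (349, 41), (350, 31)]
180 [(269, 175), (305, 175), (306, 164), (335, 208), (336, 213), (347, 136), (348, 78), (349, 41), (350, 30)]
190 [(305, 179), (306, 166), (335, 208), (336, 213), (347, 117), (348, 63), (349, 36), (350, 30)]
200 [(297, 203), (306, 168), (307, 162), (335, 208), (336, 213), (347, 102), (348, 53), (349, 33), (350, 30)]
210 [(335, 206), (336, 213), (347, 102), (348, 53), (349, 33), (350, 30)]
220 [(336, 198), (337, 210), (347, 93), (348, 47), (349, 31), (350, 30)]
240 [(339, 207), (340, 209), (346, 136), (347, 79), (348, 41), (349, 30)]
```

Call:
drive_tool --fingers '[-1,-1,-1,-1,-1,-1,-1,-1,-1,-1,-1,-1,-1,-1]' --translation '[[0.0017,0,0.0025],[0,0,0],[0,0.02,0],[0,0.02,0],[0,0.02,0],[0,0.015,0],[0,0.01,0],[0,0.01,0],[0,0.01,0],[0,0.01,0],[0,0.01,0],[0,0,0],[0,0,0],[0,0,0]]' --rot '[[0.0059,-0.0027,-0.0026],[0,0,0],[0,0,0],[0,0,0],[0,0,0],[0,0,0],[0,0,0],[0,0,0],[0,0,0],[0,0,0],[0,0,0],[0,0,0],[0,0,0],[0,0,0]]'

```text
time_s: 26.53
tcp_pos: [0.5349, -0.2371, 0.1638]
tcp_rot: [-0.385, 0.317, -0.555, 0.666]
contact_force: [-0.7, 0.0, -1.3]
gripper_width: 0.0129
```

```bash
python3 st.py n -.055
```

```text
rot [-0.0027  0.0028  0.0039] rows>= 0.04594908633811145 | trans(before rot) [-0.0015  0.0407 -0.0027] | trans(after rot) [-0.0013  0.0408 -0.0026] rows>= 0.9966622582233481
force tool [-0.1478  0.7686 -1.2017] moment [-0.3746 -0.0005  0.0051] 0.012896484945059109 26.5333
```

Call:
drive_tool --fingers '[-1,-1,-1,-1,-1,-1,-1,-1]' --translation '[[-0.0022,0,-0.002],[0,0.005,0],[0,0.005,0],[0,0.005,0],[0,0.005,0],[0,0.004,0],[0,0,0],[0,0,0]]' --rot '[[0,0,0],[0,0,0],[0,0,0],[0,0,0],[0,0,0],[0,0,0],[0,0,0],[0,0,0]]'

```text
time_s: 27.2
tcp_pos: [0.5451, -0.2329, 0.1417]
tcp_rot: [-0.385, 0.317, -0.555, 0.666]
contact_force: [4.7, 1.1, -1.4]
gripper_width: 0.0133
```

```bash
python3 st.py n -.055
```

```text
rot [-0.0032  0.0026  0.0036] rows>= 0.045410093221259114 | trans(before rot) [ 0.0009  0.0163 -0.001 ] | trans(after rot) [ 0.001   0.0163 -0.001 ] rows>= 0.3982004259947963
force tool [-0.1963  3.6689  3.462 ] moment [ 0.6659 -0.0465 -0.0794] 0.013265924180477418 27.2
```

Call:
drive_tool --fingers '[-1,-1,-1,-1]' --translation '[[0.0025,0,0],[0,0,0],[0,0,0],[0,0,0]]' --rot '[[0,0,0],[0,0,0],[0,0,0],[0,0,0]]'

```text
time_s: 27.53
tcp_pos: [0.5453, -0.235, 0.1419]
tcp_rot: [-0.385, 0.317, -0.555, 0.666]
contact_force: [5.7, 2.5, -1.8]
gripper_width: 0.0135
```

```bash
python3 st.py n -.055
```

```text
rot [-0.0032  0.0025  0.003 ] rows>= 0.04230434736247737 | trans(before rot) [-0.0012  0.0165 -0.001 ] | trans(after rot) [-0.0011  0.0165 -0.0009] rows>= 0.40460293054889546
force tool [-1.4339  4.587   4.3973] moment [0.8143 0.0659 0.3284] 0.013527283242048016 27.5333
```

Call:
drive_tool --fingers '[-1,-1,-1,-1,-1]' --translation '[[-0.0025,0,0],[-0.0025,0,0],[0,0,0],[0,0,0],[0,0,0]]' --rot '[[0,0,0],[0,0,0],[0,0,0],[0,0,0],[0,0,0]]'

```text
time_s: 27.95
tcp_pos: [0.5445, -0.2308, 0.1423]
tcp_rot: [-0.385, 0.317, -0.555, 0.666]
contact_force: [4.9, -0.3, 0.7]
gripper_width: 0.0131
```

```bash
python3 st.py n -.055
```

```text
rot [-0.0034  0.0029  0.0046] rows>= 0.05357051409850824 | trans(before rot) [ 0.003   0.0169 -0.0011] | trans(after rot) [ 0.0031  0.0169 -0.001 ] rows>= 0.4198161182621343
force tool [1.1727 1.7391 4.451 ] moment [ 0.7649 -0.0564 -0.2884] 0.013110128888205359 27.95
```

Probing shows the walls symmetrically at +3.0 and -1.2 mm, so the centre is at about +0.9 mm. Centring and lowering.

Call:
drive_tool --fingers '[-1,-1,-1,-1,-1,-1,-1,-1]' --translation '[[0.0025,0,0.0012],[0,0,0],[0,0.004,0],[0,0.003,0],[0,0.003,0],[0,0.002,0],[0,0,0],[0,0,0]]' --rot '[[0,0,0],[0,0,0],[0,0,0],[0,0,0],[0,0,0],[0,0,0],[0,0,0],[0,0,0]]'

```text
time_s: 28.62
tcp_pos: [0.5513, -0.2314, 0.1313]
tcp_rot: [-0.385, 0.318, -0.554, 0.666]
contact_force: [2.3, 0.6, -2.0]
gripper_width: 0.0134
```

```bash
python3 st.py n -.055
```

```text
rot [-0.0018  0.0025  0.0029] rows>= 0.035368407217092626 | trans(before rot) [ 0.0013  0.0041 -0.0013] | trans(after rot) [ 0.0013  0.0041 -0.0013] rows>= 0.10912588888611956
force tool [-0.2089  2.9466  1.0951] moment [ 0.192   0.0633 -0.0284] 0.01338555421464714 28.6167
```

Call:
drive_tool --fingers '[-1,-1,-1]' --translation '[[0,0.001,0],[0,0,0],[0,0,0]]' --rot '[[0,0,0],[0,0,0],[0,0,0]]'

```text
time_s: 28.87
tcp_pos: [0.5518, -0.2314, 0.1308]
tcp_rot: [-0.385, 0.318, -0.555, 0.666]
contact_force: [1.8, -0.1, -2.3]
gripper_width: 0.0132
```

```bash
python3 st.py n -.055
```

```text
rot [-0.002   0.0027  0.0032] rows>= 0.03863605690615829 | trans(before rot) [ 0.0012  0.0034 -0.0014] | trans(after rot) [ 0.0012  0.0034 -0.0014] rows>= 0.09358732646991068
force tool [0.4525 2.9298 0.3704] moment [-0.0751 -0.0121  0.0582] 0.013170651617005183 28.8667
```

Call:
drive_tool --fingers '[-1,-1,-1]' --translation '[[0,0.001,0],[0,0,0],[0,0,0]]' --rot '[[0,0,0],[0,0,0],[0,0,0]]'

```text
time_s: 29.12
tcp_pos: [0.5523, -0.2315, 0.13]
tcp_rot: [-0.385, 0.317, -0.555, 0.666]
contact_force: [0.7, -0.8, -1.4]
gripper_width: 0.0135
```

Call:
drive_tool --fingers '[-1,-1,-1]' --translation '[[0,0.001,0],[0,0,0],[0,0,0]]' --rot '[[0,0,0],[0,0,0],[0,0,0]]'

```text
time_s: 29.37
tcp_pos: [0.5529, -0.2315, 0.1293]
tcp_rot: [-0.385, 0.317, -0.555, 0.666]
contact_force: [-1.6, -0.2, -0.2]
gripper_width: 0.0133
```

```bash
python3 st.py n -.055
```

```text
rot [-0.0022  0.0028  0.0037] rows>= 0.042807554200694195 | trans(before rot) [ 0.0009  0.0016 -0.0016] | trans(after rot) [ 0.0009  0.0016 -0.0016] rows>= 0.05853585419200462
force tool [-0.1388 -0.6292 -1.4455] moment [-0.4952  0.0243  0.0593] 0.013323178080546325 29.3667
```

Call:
drive_tool --fingers '[-1,-1,-1,-1]' --translation '[[0,0.001,0],[0,0,0],[0,0,0],[0,0,0]]' --rot '[[0,0,0],[0,0,0],[0,0,0],[0,0,0]]'

```text
time_s: 29.7
tcp_pos: [0.5531, -0.2317, 0.1293]
tcp_rot: [-0.385, 0.317, -0.555, 0.666]
contact_force: [-11.7, -0.1, 9.3]
gripper_width: 0.0134
```

```bash
python3 st.py n -.055
```

```text
rot [-0.0021  0.0037  0.0037] rows>= 0.04698963023505702 | trans(before rot) [ 0.0007  0.0015 -0.0018] | trans(after rot) [ 0.0007  0.0015 -0.0018] rows>= 0.058734156446808884
force tool [ -1.9926 -13.8161  -5.3514] moment [-1.1823 -0.0232  0.6119] 0.01343191765616723 29.7
```

Call:
drive_tool --fingers '[-1,-1,-0.2,-0.2,-0.2,-0.2,-0.2,-0.2,-0.2,-0.2,-0.2,-0.2,-0.2,-0.2,-0.2,-0.2]' --translation '[[0,-0.001,0],[0,0,0],[0,0,0],[0,0,0],[0,0,0],[0,0,0],[0,0,0],[0,-0.012,0],[0,-0.015,0],[0,-0.02,0],[0,-0.03,0],[0,-0.03,0],[-0.015,-0.025,-0.01],[-0.025,0,-0.01],[0,0,0],[0,0,0]]' --rot '[[0,0,0],[0,0,0],[0,0,0],[0,0,0],[0,0,0],[0,0,0],[0,0,0],[0,0,0],[0,0,0],[0,0,0],[0,0,0],[0,0,0],[0,0,0],[0,0,0],[0,0,0],[0,0,0]]'

```text
time_s: 31.03
tcp_pos: [0.4631, -0.2064, 0.2334]
tcp_rot: [-0.385, 0.317, -0.555, 0.666]
contact_force: [0.3, 0.2, -0.1]
gripper_width: 0.034
```

Run:
```python
from rack import *
print(pose()[0])
W8=ctrl.calibration("wrist");w=ctrl.read_camera("wrist");a=ctrl.read_camera("scene");b=ctrl.read_camera("side")
pickle.dump(W8,open("w8.pkl","wb"))
for n,i in(("w8",w),("a8",a),("b8",b)):cv2.imwrite(f"pics/{n}.png",i)
# wrist crop 200x150 around rack x2 ; scene, side crops x4.4
r=lambda i,x,y,ww,h,k:cv2.resize(i[y:y+h,x:x+ww],None,fx=k,fy=k,interpolation=cv2.INTER_CUBIC)
top=np.hstack([r(a,335,120,100,75,4),r(b,245,150,100,75,4)])
cv2.imwrite("pics/fin.png",np.vstack([top,r(w,160,150,320,120,2.5)]))
```

```text
[ 0.4631 -0.2064  0.2334]
```

View pics/fin.png

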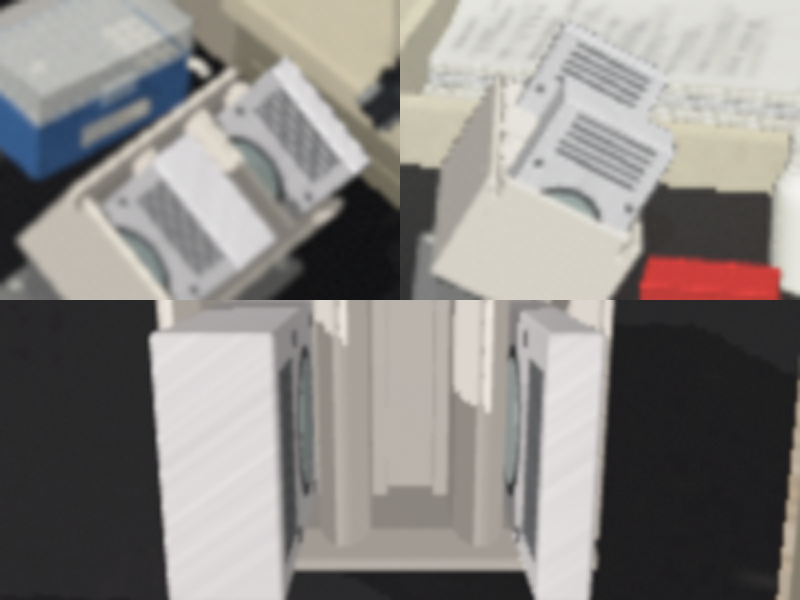

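Run:
```python
from rack import *
p=np.load("rack2.npy");h=.0585+p[4];c=pickle.load(open("w8.pkl","rb"));S=ctrl.calibration("scene");V=ctrl.calibration("side")
A=np.array(axes(p[3]))
f=lambda L:np.array(L)/2.5+[160,30]
a=lambda L:np.array(L)/4+[335,120]
b=lambda L:(np.array(L)-[400,0])/4+[245,150]
for n,u0,t,mw,ms,mv in(("thick",h-.0235,.03,[(151,333),(272,333)],[(155,165),(195,135),(275,235),(235,268)],[(557,90),None,(672,145),(665,165)]),("thin",-h+.0155,.014,[(547,333),(603,333)],[(270,75),(288,57),(368,158),(345,170)],[(560,35),(567,22),(667,72),(658,88)])):
    T=np.array([(t/2,.035),(-t/2,.035),(-t/2,-.035),(t/2,-.035)])
    P=lambda d:np.array([p[:3]+A.T@(np.array([u0+x,y,.055])+d) for x,y in T])
    k=[i for i in range(4) if mv[i]]
    g=lambda d:np.r_[(proj(c,P(d))[:2]-f(mw)).ravel(),(proj(S,P(d))-a(ms)).ravel(),(proj(V,P(d))[k]-b([mv[i] for i in k])).ravel()]
    print(n,"wrist only px diff u",(proj(c,P(np.zeros(3)))[:2]-f(mw)).ravel())
    r=least_squares(g,np.zeros(3),loss="soft_l1");print(" top offset u,v,out",r.x,np.round(r.fun,1))
print([ (n,proj(S,np.array([*xy,0]))[0]) for n,xy in (("bottle",(.4195,-.2363)),("jar",(.3429,-.0776)),("tube",(.326,.2569)))])
x=cv2.imread("pics/scene0.png").astype(int);y=cv2.imread("pics/a8.png").astype(int)
for n,(u,v) in (("tube",(272,375)),("red",(362,243)),("yellow",(383,295))):print(n,abs(x-y)[v-25:v+25,u-18:u+18].mean())
x=cv2.imread("pics/side0.png").astype(int);y=cv2.imread("pics/b8.png").astype(int)
for n,(u,v) in (("tube",(377,340)),("bottle",(348,205)),("yellow",(378,257))):print(n,abs(x-y)[v-22:v+22,u-12:u+12].mean())
```

```text
thick wrist only px diff u [ 3.3265 -5.1895  5.5684 -5.1191]
 top offset u,v,out [ 0.0036 -0.0036 -0.005 ] [-0.2  0.1  0.8  0.1 -2.2 -0.9 -2.5 -0.8 -0.7  1.5 -0.   1.   1.2  2.6
 -0.5 -2.9  1.8 -1.9]
thin wrist only px diff u [ 1.7005 -4.8347  2.8418 -4.7466]
 top offset u,v,out [ 0.     -0.0036 -0.0062] [-0.1  0.1  0.4  0.2 -1.1 -1.2 -1.5  0.1 -0.5  1.2  1.3  1.5  0.2 -1.2
 -1.5 -0.4 -0.8  0.7  1.6 -0.8]
[('bottle', array([444.972 , 227.9972])), ('jar', array([414.0019, 288.0085])), ('tube', array([276.9873, 387.9792]))]
tube 1.0451851851851852
red 2.35037037037037
yellow 1.2674074074074073
tube 7.378472222222222
bottle 8.875631313131313
yellow 8.740530303030303
```

```bash
python3 -c "
from plant import ctrl
s=ctrl.observe();print(s['time_s'],s['contact_force']);print(ctrl.sign_off())"
```

```text
31.1833 [-0.2159303   0.07466502 -0.77171001]
the job is handed in; nothing more can be done
None
```

Both cassettes are in the rack and released: the thick one in the widest slot, the thin one in the narrowest, with the middle slot empty. I handed the job in at 31.2 s of the 69 s, with the gripper clear and no contact force.

- **Thick cassette:** the first placing came off a ledge and leaned left. I gripped it again, felt for the slot wall to find the centre, and re-seated it. One push against the ledges read about 98 N at the wrist, under the 120 N limit.
- **Thin cassette:** seated at the first try, centred by feeling both slot walls, with ledge contact at the expected depth.
- **Seating check:** the last pictures show both upright. Their tops sit 5–6 mm below my model of the rack, and its rim measured 5 mm below the model too. So both stand out about 55 mm, on the ledges and not on the floor of the slot.
- **Less certain:** the thick one's top measured 3.6 mm left of my model's slot centre. Feeling the wall had put the true centre about 1.3 mm left of the model, so this is within the slot's play.
- **Bystanders:** the scene picture shows no change at the tube. The side picture differs slightly at the tube and bottle, but by the same amount at the yellow look-alike, so I took that as shading. I did not check the jar separately, and the arm was never low near it.

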